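Stack a stepped pattern on a vise-held stand and weigh it down

ROBOT

A 7-joint arm with a two-finger parallel gripper is mounted at the origin on a cart in front of the work surface, level with it; the furniture and walls round the work are solid. World frame = base frame: x ahead of the robot, y to its left, z up, the work surface at z = 0. Lengths are in m, angles in rad, forces in N, time in s.
With the tool pointing down it reaches from about 0.425 to 0.875 m from the base axis. Payload 4.7 kg.
Tool frame: the origin (TCP) lies at the very end of the fingers, on their centre line; the grasp point (between the pads) lies 19 mm behind it; z points along the fingers, y is the line along which they close (so a half turn about z gives the same grasp; the last joint's range is limited). The gripper opens to 85 mm and grips with 20 to 120 N. Pads are 22 mm wide; open, the fingers measure 114 mm over their backs; the gripper's body (76 mm by 85 mm) begins 54 mm behind the grasp point. The pads swing forward as they close: fully open they stand 13 mm farther back than shut.
Start: joints at [1.212, 0.321, -0.07, 1.45, 0.023, 1.371, -0.057], TCP at [0.237, -0.605, 0.231] pointing down, gripper open.
Joint ranges: [-2.86, 2.86], [-0.3, 2.09], [-1.38, 1.24], [0.06, 2.45], [-1.56, 4.7], [0.09, 2.05], [-2.69, 2.69]. Speed limits (rad/s): [2.57, 2.57, 3.14, 3.14, 3.14, 3.14, 3.14].

INTERFACE

Orientations are given as a 3x3 rotation matrix whose columns are the frame's x, y, z axes.
In Python, from cell import state, vision, manip gives the robot as it stands.
- The arm moves only by the tool servo_tool, never from a script. Its argument "targets" is a list of rows, each a list of 3 entries, a list of its own where there are three numbers: the shift along the tool's x, y, z each as a share of 30 mm, from -1 to 1, then the turn, a rotation vector about the tool's x, y, z each as a share of 0.12 rad, from -1 to 1, then the opening, from 0 (shut) to 1 (fully open). A call has 1 to 5 rows; each row shifts and turns the commanded pose from where the row before left it, along the tool's axes as they then stand; what a row does not reach is not made up. A row lasts 1/8 s, in which the tool goes at most 62.5 mm and 10.7 degrees, less where a joint would pass 70% of its speed; a pose out of reach is approached as far as the arm can. A call with a number of a shift or a turn outside -1 to 1 is refused whole. A call with a gripper value outside its range is refused whole. The fingers move at their own pace and stop on an object; the grip force is fixed at half the most. Time passes only in rows, so rows that do not move let the fingers close. It gives the time, the measured TCP pose, the force, the opening and the grip force at its end, in the units of the state.
- state(): the state, without advancing time (a new reading comes with each control period).
- vision.get_image(name): name is "scene" or "side" or "wrist"; returns (picture, depth): 420x560x3 uint8, red, green, blue; 420x560 float32, m along the optical axis (not along the pixel's ray), 0 where there is no reading.
- vision.calibration(name): a dict with "fx", "fy", "cx", "cy" (pixels), "R" (3x3) and "t" (3): a world point X has camera coordinates R X + t. Camera axes: x right, y down, z forward; pixel columns grow to the right and rows downward; lengths in m; the calibration is good to about 2 mm. A picture is of the moment at which its call begins: read the wrist's pose just before it. calibration takes no time and is no camera call; for the wrist camera it gives the pose at the moment of the call.
- manip.close_job(): hands the job in; it is judged then, once.
The state is a dict: "time": time; "q": joint angles; "qd": joint speeds; "effort": joint torques, N m; "eef_pos": TCP position; "tcp_rot": TCP orientation; "wrist_force": force on the tool from outside, world axes, zero at the start; "ft_torque": the same for the moment, N m; "grip_width": finger opening in m; "finger_force": force on a finger pad.
Only numpy, scipy, OpenCV 4.12 (cv2) and the standard library are available. Lean on these libraries where they do the work, as an engineer would, in place of code of your own. Each camera call takes 0.05 s, during which the arm holds its last target. There are 200 camera calls.

TASK

Set up a stepped wooden pattern for setting: first stand the wooden block with the round plate on the parallels between the vise jaws, about the middle of the jaws, and push the sliding jaw shut so that the block is clamped against the fixed jaw, fully down and upright. Then stack all the plywood discs flat on the plate, centred, the largest at the bottom and each next smaller one on top, and only then set the steel weight flat and centred on top of the stack. Leave the other things on the bench where they are.

Things in the scene. Friction and masses are not known exactly. Their poses are not given: they have to be found in the camera images.
- vise: Low grey bench vise, fixed; bed 200 x 70 mm, 20 mm high (ears 120 mm wide). Origin: on the bench, under the middle of the block when clamped. x runs along the bed from the sliding to the fixed jaw, y along the jaws (76 mm wide, tops at z = 58 mm), z up. Face of the fixed jaw at x = +21 mm, its back at +55 mm; the bed spans x = -135 to +65 mm.
- vise_seat (a point): Point on top of the two parallels, steel bars lying on the bed between the jaws, on which the block has to sit: vise x = y = 0, z = 30 mm, axes as the vise's. The parallels' tops are 30 mm above the bench.
- vise_jaw (a joint): Sliding jaw of the vise, m: the gap between the jaws is 38 mm + this value (range 0 to 0.034), so it reads about 0.004 when shut on the 42 mm block. Pushed along the vise's +x it closes, and stays where it is left; about 4 N move it, 10 to 15 N shut it on the block.
- vise_knob (a point): Centre of the black push knob behind the sliding jaw (24 mm across, 48 to 70 mm above the bench, on an 18 mm neck; the slide below reaches up to 36 mm). Moves with the jaw: at vise x = -68 mm minus the jaw value, y = 0, z = 60 mm. The jaw's back face is at x = -44 mm minus the jaw value. Axes as the vise's.
- stand: The stand: a wooden block 42 mm (its x) by 46 mm (its y), 45 mm high, with a round aluminium plate, 66 mm diameter, 12 mm thick, centred on top (z = 45 to 57 mm). Loose, 0.28 to 0.46 kg, starts upright. Origin: centre of the underside, z up. The 42 mm width goes between the jaws: its x along the vise's x, either way round. The plate's rim can be gripped in any direction.
- stand_top (a point): Centre of the top face of the stand's round plate (57 mm above the stand's origin).
- disc_62: Loose plywood disc, 62 mm diameter, 16 mm thick, lying flat on the bench, 10 to 80 g. Origin: its centre, 8 mm above its underside, z along its axis (either face may be up). Three to five of the five discs (62, 54, 46, 38, 30 mm) are there.
- disc_54: Loose plywood disc, 54 mm diameter, 16 mm thick, lying flat on the bench, 10 to 80 g. Origin: its centre, 8 mm above its underside, z along its axis (either face may be up). Three to five of the five discs (62, 54, 46, 38, 30 mm) are there.
- disc_46: Loose plywood disc, 46 mm diameter, 16 mm thick, lying flat on the bench, 10 to 80 g. Origin: its centre, 8 mm above its underside, z along its axis (either face may be up). Three to five of the five discs (62, 54, 46, 38, 30 mm) are there.
- disc_38: Loose plywood disc, 38 mm diameter, 16 mm thick, lying flat on the bench, 10 to 80 g. Origin: its centre, 8 mm above its underside, z along its axis (either face may be up). Three to five of the five discs (62, 54, 46, 38, 30 mm) are there.
- disc_30: Loose plywood disc, 30 mm diameter, 16 mm thick, lying flat on the bench, 10 to 80 g. Origin: its centre, 8 mm above its underside, z along its axis (either face may be up). Three to five of the five discs (62, 54, 46, 38, 30 mm) are there.
- steel_weight: Steel setting weight, a cube of 50 mm, 0.95 kg. Origin: centre of the face it starts on, z up at the start.
- weight_center (a point): Centre of the steel weight cube, 25 mm from each of its faces. Any face of the cube may be down.
- tape_masking: Roll of masking tape, 100 mm across, 25 mm high, with a wide hole; a bystander, lies on the bench. Origin: centre of its underside.
- screwdriver_red: Screwdriver with a red handle, 180 mm long; a bystander, lies on the bench. Origin: centre of its underside.
- sanding_block: Brown sanding block 60 x 110 x 35 mm; a bystander, lies on the bench. Origin: centre of its underside.
- pliers: Red-handled pliers, 175 mm long; a bystander, lies on the bench. Origin: centre of its underside.
- marker_pen: Marker pen, 135 mm long; a bystander, lies on the bench. Origin: centre of its underside.
There are look-alikes about, which are no part of the job. What is shaped like the stand but pink is not meant.

How it is judged:
By the outcome, as a careful person would: the job done as asked, in the order asked, and still so for the second after the job is handed in, with the robot touching nothing.
Of disc_62, disc_54, disc_46, disc_38, disc_30 only 3 to 5 are there at a start; the rules pass over those that are not, and their reading is None.
At some moment in a run one of disc_38, disc_30, steel_weight may be knocked a few centimetres aside while the robot is not near it.
It also fails if it takes over 210 s, if anything falls off the work surface, if the arm or the gripper's body presses on something with over 40 N, if the wrist force passes 120 N, or if a joint passes its speed limit or range.

## Working session

There is one attempt and no reset: what is moved stays moved. The work goes in short steps, Python scripts to look and compute and a tool call to move; the robot and the scene stay as the last step left them, time stands still between calls to the robot, and variables do not carry over. Pictures are saved under pics/ and viewed, at most 14 in all, crops included, and the job is handed in when it is done.

Besides the shell and the picture viewer there is one more tool, called in YAML: its name, and indented under it one key for each argument. servo_tool: Moves the arm, as the interface text tells. Shift numbers are shares of 30 mm and turn numbers shares of 0.12 rad, none past 1 either way. Its arguments: {"type":"object","properties":{"targets":{"type":"array","items":{"type":"array"}}},"required":["targets"]}

```bash
mkdir -p pics; ls
python3 - <<'E'
from cell import state, vision
import cv2, numpy as np
s=state(); print(s['time'],s['eef_pos'],s['tcp_rot'],s['grip_width'])
for n in ("scene","side"):
    p,d=vision.get_image(n); cv2.imwrite(f"pics/{n}0.png",p[:,:,::-1]); np.savez(f"pics/{n}0.npz",p=p,d=d,**vision.calibration(n))
    c=vision.calibration(n); print(n,c)
E
```

```text
pics
0.0 [ 0.23651228 -0.60488098  0.23023603] [[ 9.31315716e-01  3.64212100e-01 -7.63566926e-04]
 [ 3.64212889e-01 -9.31314161e-01  1.70463078e-03]
 [-9.02735346e-05 -1.86565035e-03 -9.99998256e-01]] 0.08530991798369066
scene {'fx': 380.2959264933694, 'fy': 380.2959264933694, 'cx': 278.21706409023517, 'cy': 209.7713984418457, 'R': array([[-0.53088644, -0.84737248,  0.01092982],
       [-0.51137571,  0.3100436 , -0.80147854],
       [ 0.67576214, -0.43108334, -0.59792365]]), 't': array([0.27090208, 0.33322344, 0.82758422])}
side {'fx': 404.4712263006721, 'fy': 404.4712263006721, 'cx': 284.7514235940183, 'cy': 216.5215722307653, 'R': array([[ 0.94737102, -0.32013118,  0.00204334],
       [-0.14418701, -0.43237697, -0.89009003],
       [ 0.28582906,  0.84295088, -0.45578017]]), 't': array([-0.48915638,  0.13559205,  1.09469757])}
```

View pics/scene0.png

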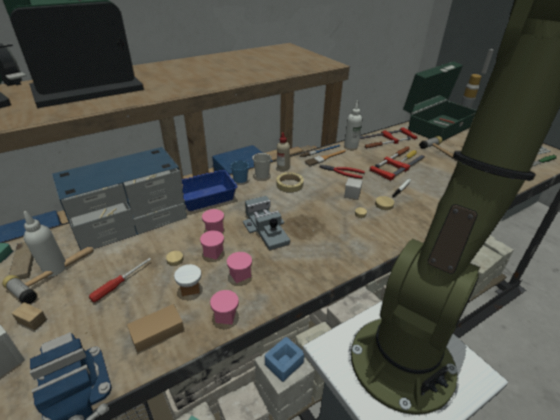

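View pics/side0.png

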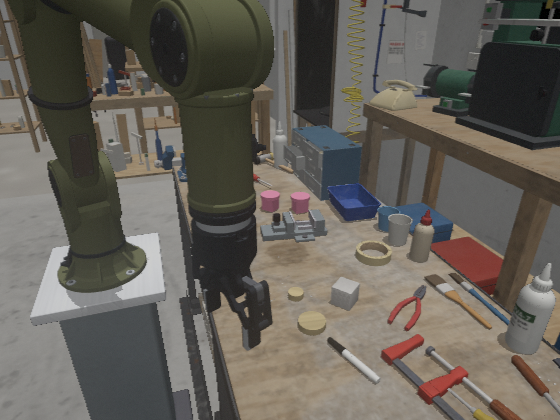

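The scene picture shows the stand at (187,280), and discs at (174,258), (361,212) and (385,202). The weight is at (354,187) and the vise at (265,220). The side picture shows discs at (295,294) and (312,323), and the weight at (345,292). Next I'll build a top-down map.

```bash
cat > h.py <<'E'
import numpy as np, cv2
from cell import state, vision
def cloud(p,d,c):
    v,u=np.nonzero(d>0); z=d[v,u]
    X=np.c_[(u-c['cx'])/c['fx']*z,(v-c['cy'])/c['fy']*z,z]
    return (X-c['t'])@c['R'], p[v,u], u, v
def shot(n):
    c=vision.calibration(n); p,d=vision.get_image(n); return p,d,c
def pixray(c,u,v,h):
    "world point on height h seen at pixel u,v"
    r=np.array([(u-c['cx'])/c['fx'],(v-c['cy'])/c['fy'],1])@c['R']; o=-c['t']@c['R']
    return o+r*(h-o[2])/r[2]
def blob(W,u,v,lo,hi,xy,rad):
    m=(W[:,2]>lo)&(W[:,2]<hi)&(np.hypot(W[:,0]-xy[0],W[:,1]-xy[1])<rad)
    return W[m],m
E
python3 - <<'E'
from h import *
S=4 # px/cm... 
img=np.full((590,800,3),60,np.uint8)
for n in("side","scene"):
    f=np.load(f"pics/{n}0.npz"); W,C,u,v=cloud(f['p'],f['d'],f)
    m=(W[:,2]>-.02)&(W[:,2]<.12)
    # map: px col = (0.75 - y)*? ; x upward
    for (x,y,z),col in zip(W[m],C[m]):
        c=int((y+0.9)/1.6*800); c=800-c; r=int((0.95-x)/1.18*590)
        if 0<=c<799 and 0<=r<589: img[r:r+2,c:c+2]=col[::-1]
    pts={'scene':[('stand',187,274,.08),('dA',174,257,.016),('dB',361,211,.016),('dC',385,201,.016),('wt',354,182,.05),('vise',265,215,.058)],
         'side':[('dB',295,292,.016),('dC',312,321,.016),('wt',345,285,.05)]}[n]
    for nm,a,b,h0 in pts:
        d=f['d'][b,a]; w=W[(u==a)&(v==b)]
        print(n,nm,w.round(4),pixray(f,a,b,h0).round(4))
cv2.imwrite("pics/top.png",img)
E
```

```text
side dB [[ 0.4453 -0.2872  0.0158]] [ 0.4452 -0.2874  0.016 ]
side dC [[ 0.4457 -0.3945  0.0157]] [ 0.4456 -0.3948  0.016 ]
side wt [[ 0.5497 -0.3397  0.0489]] [ 0.549 -0.341  0.05 ]
scene stand [[0.4358 0.3163 0.0599]] [0.4162 0.3211 0.08  ]
scene dA [[0.5596 0.3127 0.0152]] [0.5587 0.3129 0.016 ]
scene dB [[ 0.4464 -0.2777  0.0185]] [ 0.4487 -0.2803  0.016 ]
scene dC [[ 0.4501 -0.3899  0.0149]] [ 0.4491 -0.3886  0.016 ]
scene wt [[ 0.5552 -0.3374  0.051 ]] [ 0.5564 -0.3386  0.05  ]
scene vise [[0.5444 0.0265 0.059 ]] [0.5455 0.0259 0.058 ]
```

View pics/top.png

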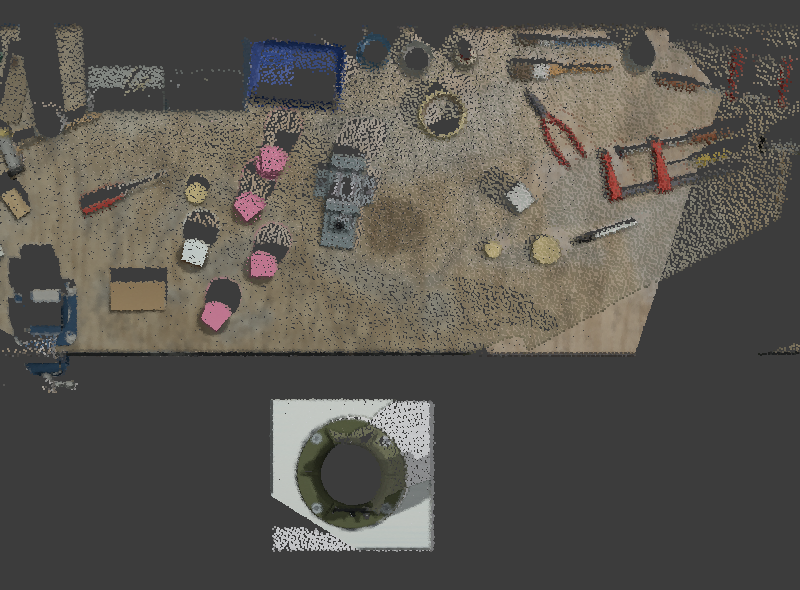

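The top-down map (2 mm per px) shows three discs: A (196,192), B (492,250) and C (545,248). The weight is at (519,198) and the stand at (195,252). The vise is at (345,200) with its knob towards the robot.

Run:
```python
from h import *
for n in("side","scene"):
    f=np.load(f"pics/{n}0.npz"); W,C,u,v=cloud(f['p'],f['d'],f)
    for nm,lo,hi,xy,rad in [('A',.011,.022,(.559,.313),.045),('B',.011,.022,(.447,-.284),.04),('C',.011,.022,(.448,-.392),.05),('wt',.044,.056,(.553,-.339),.05),('stand',.05,.065,(.44,.316),.06)]:
        P,m=blob(W,u,v,lo,hi,xy,rad)
        if len(P)<15: print(n,nm,len(P)); continue
        q=P[:,:2].astype(np.float32)
        print(n,nm,len(P),'z',np.median(P[:,2]).round(4),'circ',[np.round(t,4) for t in cv2.minEnclosingCircle(q)],'rect',cv2.minAreaRect(q*1000), 'ellipse',cv2.fitEllipse(cv2.convexHull(q*1000)))
    P,m=blob(W,u,v,.05,.066,(.545,.02),.13); 
    print(n,'vise',len(P)); h,_,_=np.histogram2d(P[:,0],P[:,1],bins=[np.arange(.46,.66,.005),np.arange(-.04,.1,.005)]); 
    for i,r in enumerate(h): print(round(.46+.005*i,3),''.join(f'{int(k):3d}' for k in r))
    print(cv2.minAreaRect((P[P[:,0]>.53,:2]*1000).astype(np.float32)))
    P,m=blob(W,u,v,.016,.026,(.545,.02),.15); print('bed',cv2.minAreaRect((P[:,:2]*1000).astype(np.float32)))
```

```text
side A 1
side B 136 z 0.0152 circ [array([ 0.4466, -0.2842]), np.float64(0.0195)] rect ((447.31219482421875, -285.24517822265625), (36.18446350097656, 36.2893180847168), 70.99087524414062) ellipse ((446.88848876953125, -284.7481689453125), (37.133644104003906, 37.5726432800293), 21.000080108642578)
side C 460 z 0.0154 circ [array([ 0.4458, -0.3904]), np.float64(0.0319)] rect ((446.1648254394531, -390.74017333984375), (62.36594009399414, 59.41010284423828), 68.64102172851562) ellipse ((445.9219970703125, -391.04376220703125), (59.91448974609375, 62.953697204589844), 154.7862091064453)
side wt 320 z 0.0489 circ [array([ 0.5505, -0.3404]), np.float64(0.0344)] rect ((549.7239990234375, -339.1385803222656), (53.490901947021484, 51.161991119384766), 39.523651123046875) ellipse ((550.838623046875, -341.24114990234375), (59.33407211303711, 72.7584457397461), 41.42092514038086)
side stand 0
side vise 323
0.46   0  0  0  0  0  0  0  0  0  0  0  0  0  0  0  0  0  0  0  0  0  0  0  0  0  0  0  0
0.465   0  0  0  0  0  0  0  0  0  0  0  0  0  0  0  0  0  0  0  0  0  0  0  0  0  0  0  0
0.47   0  
[... 8031 characters left out ...]
 3  3  3  0  0  0  0  0  0  0  0  0  0  0
0.63   0  0  1  1  3  1  1  1  1  1  1  1  3  0  1  1  3  1  0  0  0  0  0  0  0  0  0  0
0.635   0  0  0  0  0  0  1  0  1  2  1  1  0  1  0  1  2  0  0  0  0  0  0  0  0  0  0  0
0.64   0  0  0  0  0  0  0  1  0  0  1  1  2  1  1  2  2  0  0  0  0  0  0  0  0  0  0  0
0.645   0  0  0  0  0  0  0  0  0  0  0  0  0  0  0  0  0  0  0  0  0  0  0  0  0  0  0  0
0.65   0  0  0  0  0  0  0  0  0  0  0  0  0  0  0  0  0  0  0  0  0  0  0  0  0  0  0  0
((583.9265747070312, 13.523204803466797), (76.10225677490234, 115.62355041503906), 82.6577377319336)
bed ((556.1246337890625, 33.28245544433594), (216.95794677734375, 157.04791259765625), 33.37636184692383)
```

servo_tool:
  targets:
    - [[0.95,-0.87,-0.15],[0,0,0],1]
    - [[0.95,-0.87,-0.15],[0,0,0],1]
    - [[0.95,-0.87,-0.15],[0,0,0],1]
    - [[0.95,-0.87,-0.15],[0,0,0],1]
    - [[0.95,-0.87,-0.15],[0,0,0],1]

```text
time: 0.72
eef_pos: [0.3222, -0.4305, 0.2535]
tcp_rot: [[0.931, 0.364, -0.0], [0.364, -0.931, 0.0], [-0.0, -0.001, -1.0]]
wrist_force: [-0.4, -0.1, -0.2]
grip_width: 0.0852
finger_force: 0.0
```

servo_tool:
  targets:
    - [[0.95,-0.87,-0.15],[0,0,0],1]
    - [[0.95,-0.87,-0.15],[0,0,0],1]
    - [[0.95,-0.87,-0.15],[0,0,0],1]
    - [[0.95,-0.87,-0.15],[0,0,0],1]
    - [[0.95,-0.87,-0.15],[0,0,0],1]

```text
time: 1.35
eef_pos: [0.4073, -0.2572, 0.2761]
tcp_rot: [[0.931, 0.364, -0.0], [0.364, -0.931, 0.0], [-0.0, -0.0, -1.0]]
wrist_force: [0.5, -0.6, 0.3]
grip_width: 0.0854
finger_force: 0.0
```

Run:
```python
from h import *
s=state(); c=vision.calibration('wrist'); o=-c['R'].T@c['t']
print(s['time'],s['eef_pos'],s['q'],'cam in tool',s['tcp_rot'].T@(o-s['eef_pos']),'cam axes in tool',(c['R']@s['tcp_rot']).round(3), c['fx'])
```

```text
1.35 [ 0.40728596 -0.25716258  0.27613668] [ 0.87806722 -0.04516916 -0.35582339  1.77153872 -0.01575182  1.41286329
 -0.67290906] cam in tool [ 0.06618694  0.00159955 -0.14276527] cam axes in tool [[-0.     1.     0.001]
 [-0.966  0.    -0.26 ]
 [-0.26  -0.001  0.966]] 356.5058855219721
```

servo_tool:
  targets:
    - [[0.95,-0.87,-0.15],[0,0,0],1]
    - [[0.95,-0.87,-0.15],[0,0,0],1]
    - [[0.95,-0.87,-0.15],[0,0,0],1]
    - [[0.95,-0.87,-0.15],[0,0,0],1]
    - [[0.95,-0.87,0],[0,0,0],1]

```text
time: 1.98
eef_pos: [0.4926, -0.0839, 0.2944]
tcp_rot: [[0.931, 0.364, 0.0], [0.364, -0.931, -0.0], [0.0, 0.0, -1.0]]
wrist_force: [0.9, 0.0, -0.3]
grip_width: 0.0852
finger_force: 0.0
```

servo_tool:
  targets:
    - [[0.5,-0.87,0],[0,0,-0.5],1]
    - [[0,0,0],[0,0,-0.5],1]
    - [[0,0,0],[0,0,0],1]

```text
time: 2.35
eef_pos: [0.4962, -0.0551, 0.294]
tcp_rot: [[0.88, 0.474, -0.001], [0.474, -0.88, -0.0], [-0.001, -0.0, -1.0]]
wrist_force: [0.0, 0.7, -0.3]
grip_width: 0.0854
finger_force: 0.0
```

Run:
```python
from h import *
s=state(); print(s['eef_pos'],s['q'][6])
p,d,c=shot('wrist'); cv2.imwrite('pics/w1.png',p[:,:,::-1]); np.savez('pics/w1.npz',p=p,d=d,**c)
```

```text
[ 0.49624587 -0.05506336  0.29398432] -1.0126749091829077
```

View pics/w1.png

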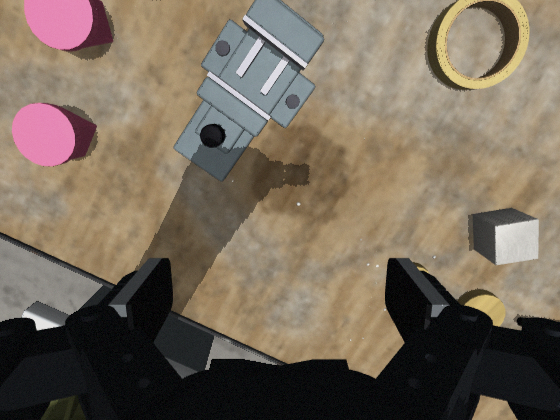

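The wrist picture shows the vise clearly, with its knob at (212,135). The sliding jaw's edge runs (207,75)-(268,117) and the fixed jaw's edge runs (245,17)-(307,65).

Run:
```python
from h import *
f=np.load('pics/w1.npz'); W,C,u,v=cloud(f['p'],f['d'],f)
T=(W[:,2]>.050)&(W[:,2]<.064)&(abs(W[:,1]-.02)<.09)
A=W[T&(W[:,0]>.575)&(W[:,0]<.67)]; B=W[T&(W[:,0]>.508)&(W[:,0]<.56)]; K=W[(W[:,2]>.060)&(W[:,2]<.08)&(W[:,0]<.515)&(W[:,0]>.45)&(abs(W[:,1]-.02)<.06)]
for P in(A,B): print(len(P),np.median(P[:,2]),cv2.minAreaRect((P[:,:2]*1000).astype(np.float32)))
print('knob',len(K),K.mean(0) if len(K) else 0, cv2.minEnclosingCircle(K[:,:2].astype(np.float32)) if len(K) else 0)
for q in [(207,75),(268,117),(245,17),(307,65),(212,135)]: print(q,pixray(f,*q,.058 if q[1]<130 else .07))
g=np.load('pics/scene0.npz'); W,C,u,v=cloud(g['p'],g['d'],g)
P,m=blob(W,u,v,.006,.040,(.44,.314),.045); print(len(P)); print((P[np.argsort(P[:,1])]*1000).round(0).astype(int)[::4].tolist())
```

```text
2872 0.058118780093931455 ((622.9645385742188, 5.970497131347656), (75.90423583984375, 34.6717414855957), 82.24805450439453)
2020 0.05815307848052349 ((528.8056640625, 18.495288848876953), (75.81803894042969, 40.492523193359375), 82.41001892089844)
knob 447 [0.4991867  0.02196507 0.0695967 ] ((0.4985416829586029, 0.02252683788537979), 0.011924374848604202)
(207, 75) [0.54925602 0.05333885 0.058     ]
(268, 117) [ 0.54207629 -0.01961428  0.058     ]
(245, 17) [0.61435423 0.04365454 0.058     ]
(307, 65) [ 0.60493431 -0.03029724  0.058     ]
(212, 135) [0.49995877 0.02186351 0.07      ]
156
[[428, 294, 10], [414, 299, 15], [415, 299, 7], [415, 301, 16], [413, 302, 36], [416, 303, 20], [415, 304, 10], [415, 305, 28], [417, 306, 35], [418, 307, 23], [416, 308, 23], [416, 310, 8], [418, 311, 33], [418, 312, 26], [418, 313, 16], [417, 314, 14], [420, 315, 16], [419, 317, 28], [421, 318, 12], [420, 319, 26], [422, 321, 9], [420, 322, 26], [421, 323, 33], [423, 324, 21], [423, 326, 30], [423, 327, 23], [422, 328, 32], [421, 329, 26], [424, 331, 9], [424, 332, 18], [425, 333, 10], [422, 334, 10], [424, 335, 15], [425, 336, 8], [422, 337, 26], [426, 338, 27], [429, 339, 28], [428, 340, 7], [426, 341, 25]]
```

servo_tool:
  targets:
    - [[0.87,-0.97,0.5],[0,0,0],1]
    - [[0.87,-0.97,0.5],[0,0,0],1]
    - [[0.87,-0.97,0.5],[0,0,0],1]
    - [[0.87,-0.97,0.5],[0,0,0],1]
    - [[0.87,-0.97,0.5],[0,0,0],1]

```text
time: 3.02
eef_pos: [0.5431, 0.1347, 0.2187]
tcp_rot: [[0.882, 0.471, -0.0], [0.471, -0.882, -0.001], [-0.0, 0.001, -1.0]]
wrist_force: [0.6, 0.6, 0.3]
grip_width: 0.0854
finger_force: 0.0
```

servo_tool:
  targets:
    - [[0.87,-0.97,0.5],[0,0,0],1]
    - [[0.87,-0.97,0.5],[0,0,0],1]
    - [[0.87,-0.97,0.5],[0,0,-0.9],1]
    - [[0,0,0],[0,0,-0.9],1]
    - [[0,0,0],[0,0,-0.9],1]

```text
time: 3.65
eef_pos: [0.5704, 0.2483, 0.1734]
tcp_rot: [[0.682, 0.731, -0.001], [0.731, -0.682, -0.001], [-0.001, -0.001, -1.0]]
wrist_force: [-0.7, -0.7, 0.3]
grip_width: 0.0854
finger_force: 0.0
```

servo_tool:
  targets:
    - [[0,0,0],[0,0,-0.9],1]
    - [[0,0,0],[0,0,-0.9],1]
    - [[0,0,0],[0,0,-0.9],1]
    - [[0,0,0],[0,0,-1],1]
    - [[0,0,0],[0,0,0],1]

```text
time: 4.28
eef_pos: [0.5707, 0.2475, 0.1739]
tcp_rot: [[0.308, 0.951, -0.001], [0.951, -0.308, -0.001], [-0.001, -0.001, -1.0]]
wrist_force: [-0.7, -0.3, -0.4]
grip_width: 0.0858
finger_force: 0.0
```

Run:
```python
from h import *
s=state(); print(s['eef_pos'],s['tcp_rot'][:,0],s['q'][6])
p,d,c=shot('wrist'); cv2.imwrite('pics/w2.png',p[:,:,::-1]); np.savez('pics/w2.npz',p=p,d=d,**c)
```

```text
[0.57073272 0.24753543 0.17385334] [ 3.07883924e-01  9.51423622e-01 -7.61618907e-04] -1.0252277347925924
```

View pics/w2.png

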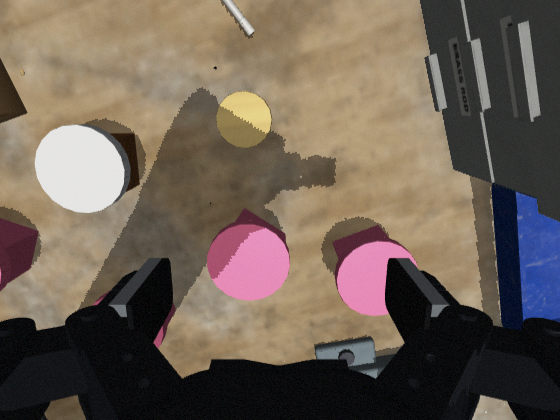

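The stand's plate is at (83,168) with the block's side face at (130,160). Disc A is at (244,119), and no extra discs show here.

Run:
```python
from h import *
f=np.load('pics/w2.npz'); W,C,u,v=cloud(f['p'],f['d'],f)
P,m=blob(W,u,v,.052,.062,(.44,.314),.05); print('plate',np.median(P[:,2]),cv2.minEnclosingCircle(P[:,:2].astype(np.float32)),cv2.fitEllipse(cv2.convexHull((P[:,:2]*1000).astype(np.float32))))
ctr=np.array(cv2.fitEllipse(cv2.convexHull((P[:,:2]*1000).astype(np.float32)))[0])
P,m=blob(W,u,v,.011,.022,(.56,.312),.04); print('A',cv2.fitEllipse(cv2.convexHull((P[:,:2]*1000).astype(np.float32))))
P,m=blob(W,u,v,.005,.035,ctr/1000,.045); Q=P[:,:2]*1000-ctr
print(len(P),np.c_[Q,P[:,2]*1000][np.argsort(Q[:,1])].round(0).astype(int)[::6].tolist())
l=cv2.fitLine(Q.astype(np.float32),cv2.DIST_HUBER,0,.01,.01).ravel(); n=np.array([l[1],-l[0]]); print('dir',np.degrees(np.arctan2(l[1],l[0])),'dist',n@l[2:],'along',np.percentile(Q@l[:2],[0,2,98,100]))
for t in (s:=range(-30,0,2)): pass
for yaw in range(-30,1,2):
    a=np.radians(yaw); ex=np.array([np.cos(a),np.sin(a)]); print(yaw,np.percentile(Q@ex,[10,50,90]).round(1),end=' ')
```

```text
plate 0.057216726812477636 ((0.4394659996032715, 0.31235358119010925), 0.033581506460905075) ((439.4347229003906, 312.31610107421875), (65.38736724853516, 66.38089752197266), 86.68075561523438)
A ((561.7235107421875, 309.22259521484375), (45.088043212890625, 45.2842903137207), 55.90584182739258)
546 [[13, -28, 24], [13, -27, 26], [13, -27, 24], [13, -27, 26], [13, -26, 20], [13, -26, 21], [14, -25, 16], [14, -25, 23], [14, -25, 24], [14, -24, 11], [14, -24, 13], [14, -23, 11], [15, -23, 14], [14, -22, 7], [15, -22, 20], [15, -21, 14], [15, -20, 21], [16, -20, 6], [16, -19, 14], [16, -19, 12], [16, -18, 15], [16, -17, 5], [16, -17, 13], [16, -16, 16], [16, -15, 6], [17, -15, 5], [17, -14, 17], [18, -13, 17], [18, -12, 6], [18, -11, 6], [19, -10, 12], [19, -10, 12], [19, -9, 11], [19, -8, 11], [19, -7, 10], [19, -7, 9], [19, -6, 13], [20, -5, 15], [21, -4, 15], [21, -4, 8], [21, -3, 6], [21, -2, 17], [21, -2, 8], [21, -1, 14], [21, 0, 6], [22, 0, 20], [22, 1, 16], [22, 1, 14], [23, 2, 13], [22, 2, 16], [23, 3, 14], [24, 3, 20], [23, 4, 8], [23, 4, 19], [24, 5, 10], [24, 5, 22], [23, 6,
[... 190 characters left out ...]
], [25, 11, 27], [25, 11, 31], [25, 12, 34], [25, 12, 28], [25, 12, 13], [26, 13, 17], [26, 13, 30], [26, 13, 15], [26, 14, 19], [26, 14, 13], [26, 14, 17], [26, 14, 20], [27, 15, 27], [26, 15, 30], [26, 15, 33], [25, 16, 23], [24, 16, 25], [22, 17, 12], [19, 18, 12], [17, 19, 14]]
dir 72.26889 dist 20.606796 along [-22.73960188 -21.95388998  22.87679586  22.96996916]
-30 [15.5 18.7 24.2] -28 [16.3 19.1 23.6] -26 [17.2 19.4 23.1] -24 [17.9 19.8 22.5] -22 [18.7 20.1 21.9] -20 [19.4 20.4 21.4] -18 [20.1 20.6 21. ] -16 [19.7 20.7 21.3] -14 [19.1 20.8 21.9] -12 [18.5 21.  22.5] -10 [17.8 21.1 23.1] -8 [17.1 21.1 23.6] -6 [16.3 21.2 24.2] -4 [15.5 21.2 24.8] -2 [14.8 21.1 25.3] 0 [14.  21.3 25.8]
```

servo_tool:
  targets:
    - [[0.145,-0.965,0.3],[0,0,0],1]
    - [[0.145,-0.965,0.3],[0,0,0],1]
    - [[0.145,-0.965,0.3],[0,0,0],1]
    - [[0.145,-0.965,0.3],[0,0,0],1]
    - [[0.145,-0.965,0.3],[0,0,0],1]

```text
time: 4.95
eef_pos: [0.4386, 0.3135, 0.129]
tcp_rot: [[0.308, 0.951, 0.0], [0.951, -0.308, -0.0], [-0.0, 0.0, -1.0]]
wrist_force: [0.5, -0.1, -0.4]
grip_width: 0.0856
finger_force: 0.0
```

servo_tool:
  targets:
    - [[0,0,0.7],[0,0,0],1]
    - [[0,0,0.7],[0,0,0],1]
    - [[0,0,0.7],[0,0,0],1]
    - [[0,0,0.7],[0,0,0],1]
    - [[0,0,0.55],[0,0,0],1]

```text
time: 5.58
eef_pos: [0.4391, 0.313, 0.0269]
tcp_rot: [[0.306, 0.952, -0.001], [0.952, -0.306, -0.0], [-0.001, -0.001, -1.0]]
wrist_force: [-0.2, 1.1, 0.4]
grip_width: 0.0853
finger_force: 0.0
```

servo_tool:
  targets:
    - [[0,0,0],[0,0,0],0]
    - [[0,0,0],[0,0,0],0]
    - [[0,0,0],[0,0,0],0]
    - [[0,0,0],[0,0,0],0]
    - [[0,0,0],[0,0,0],0]

```text
time: 6.2
eef_pos: [0.4394, 0.3133, 0.0289]
tcp_rot: [[0.305, 0.952, 0.0], [0.952, -0.305, -0.0], [-0.0, 0.0, -1.0]]
wrist_force: [0.0, -0.7, -3.3]
grip_width: 0.0638
finger_force: 66.5
```

servo_tool:
  targets:
    - [[0,0,-0.5],[0,0,0],0]
    - [[0,0,-0.8],[0,0,0],0]
    - [[0,0,-0.8],[0,0,0],0]
    - [[0,0,-0.8],[0,0,0],0]
    - [[0,0,-0.8],[0,0,0],0]

```text
time: 6.82
eef_pos: [0.4393, 0.3138, 0.1416]
tcp_rot: [[0.305, 0.952, 0.001], [0.952, -0.305, 0.0], [0.001, 0.001, -1.0]]
wrist_force: [-0.2, -0.5, -2.9]
grip_width: 0.0638
finger_force: 67.0
```

servo_tool:
  targets:
    - [[-0.9,0.85,0],[0,0,0],0]
    - [[-0.9,0.85,0],[0,0,0],0]
    - [[-0.9,0.85,0],[0,0,0],0]
    - [[-0.9,0.85,0],[0,0,0],0]
    - [[-0.9,0.85,0],[0,0,0],0]

```text
time: 7.45
eef_pos: [0.5201, 0.1452, 0.141]
tcp_rot: [[0.305, 0.953, 0.001], [0.953, -0.305, -0.0], [0.0, 0.001, -1.0]]
wrist_force: [0.7, -0.8, -3.6]
grip_width: 0.0639
finger_force: 67.0
```

servo_tool:
  targets:
    - [[-0.9,0.85,0],[0,0,0],0]
    - [[-0.9,0.85,0],[0,0,0],0]
    - [[-0.9,0.85,0],[0,0,0],0]
    - [[-0.9,0.85,0],[0,0,-0.73],0]
    - [[0,0,0],[0,0,-0.73],0]

```text
time: 8.07
eef_pos: [0.5851, 0.0074, 0.1405]
tcp_rot: [[0.138, 0.99, 0.001], [0.99, -0.138, -0.002], [-0.001, 0.001, -1.0]]
wrist_force: [0.7, 0.4, -3.1]
grip_width: 0.064
finger_force: 67.0
```

Run:
```python
from h import *
s=state(); print(s['eef_pos'],s['tcp_rot'][:,0],np.degrees(np.arctan2(*s['tcp_rot'][1::-1,0])),s['grip_width'],s['wrist_force'])
p,d,c=shot('side'); q,_,_=shot('wrist'); cv2.imwrite('pics/sw.png',np.hstack([p[150:350,180:420],cv2.resize(q,(400,300))[:200]])[:,:,::-1])
```

```text
[0.58514945 0.00741613 0.14046642] [ 0.13767061  0.99047713 -0.00136425] 82.08691590860016 0.0640265408730846 [ 0.73197233  0.3849832  -3.08435175]
```

View pics/sw.png

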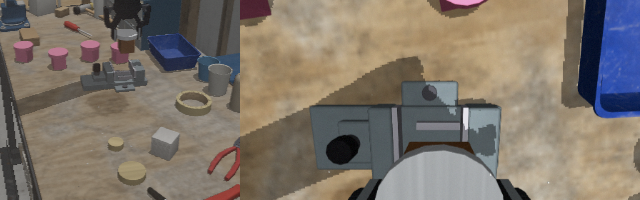

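servo_tool:
  targets:
    - [[0.12,-0.04,0],[0,0,0],0]
    - [[0,0,0.7],[0,0,0],0]
    - [[0,0,0.7],[0,0,0],0]
    - [[0,0,0.6],[0,0,0],0]
    - [[0,0,0.5],[0,0,0],0]

```text
time: 8.8
eef_pos: [0.5823, 0.0158, 0.0628]
tcp_rot: [[0.134, 0.991, -0.002], [0.991, -0.134, 0.0], [-0.0, -0.002, -1.0]]
wrist_force: [0.0, -0.0, -2.9]
grip_width: 0.0644
finger_force: 67.1
```

servo_tool:
  targets:
    - [[0,0,0.1],[0,0,0],0]
    - [[0,0,0.05],[0,0,0],0]
    - [[0,0,0.0],[0,0,0],0]

```text
time: 9.18
eef_pos: [0.5836, 0.0158, 0.0609]
tcp_rot: [[0.134, 0.991, 0.001], [0.991, -0.134, -0.0], [0.0, 0.001, -1.0]]
wrist_force: [-0.3, -0.7, -3.1]
grip_width: 0.0643
finger_force: 67.1
```

servo_tool:
  targets:
    - [[-0.15,0.0,0],[0,0,0],0]
    - [[0,0,0.05],[0,0,0],0]
    - [[0,0,0.04],[0,0,0],0]
    - [[0,0,0.0],[0,0,0],0]

```text
time: 9.68
eef_pos: [0.5827, 0.0108, 0.0584]
tcp_rot: [[0.135, 0.991, 0.0], [0.991, -0.135, -0.001], [-0.001, 0.0, -1.0]]
wrist_force: [-2.8, -3.2, 5.4]
grip_width: 0.0644
finger_force: 67.7
```

servo_tool:
  targets:
    - [[0,0,0],[0,0,0],1]
    - [[0,0,0],[0,0,0],1]
    - [[0,0,0],[0,0,0],1]
    - [[0,0,-0.5],[0,0,0],1]
    - [[0,0,-0.9],[0,0,0],1]

```text
time: 10.3
eef_pos: [0.5819, 0.0114, 0.1]
tcp_rot: [[0.134, 0.991, -0.001], [0.991, -0.134, 0.0], [0.0, -0.001, -1.0]]
wrist_force: [0.0, 0.2, 1.0]
grip_width: 0.0853
finger_force: 0.0
```

servo_tool:
  targets:
    - [[0,0,-0.9],[0,0,0],1]
    - [[0,0,-0.9],[0,0,0],1]
    - [[0,-1,0],[0,0,0],0]
    - [[0,-1,0],[0,0,0],0]
    - [[0,-1,0],[0,0,0],0]

```text
time: 10.92
eef_pos: [0.4928, 0.024, 0.1545]
tcp_rot: [[0.134, 0.991, 0.001], [0.991, -0.134, -0.0], [0.0, 0.001, -1.0]]
wrist_force: [-0.4, -0.1, 0.3]
grip_width: 0.0322
finger_force: 0.0
```

servo_tool:
  targets:
    - [[0,-1,0],[0,0,0],0]
    - [[0,0,0],[0,0,0],0]
    - [[0,0,0],[0,0,0],0]
    - [[0,0,0],[0,0,0],0]

```text
time: 11.42
eef_pos: [0.4644, 0.0275, 0.154]
tcp_rot: [[0.134, 0.991, 0.001], [0.991, -0.134, 0.001], [0.001, 0.001, -1.0]]
wrist_force: [0.4, -0.8, 0.0]
grip_width: 0.0003
finger_force: 0.0
```

Run:
```python
from h import *
s=state(); print(s['eef_pos'],s['tcp_rot'][:,0],s['grip_width'])
p,d,c=shot('wrist'); cv2.imwrite('pics/w3.png',p[:,:,::-1]); np.savez('pics/w3.npz',p=p,d=d,**c)
W,C,u,v=cloud(p,d,c); o=np.array([.5853,.0111]); ex=np.array([.991,-.134])
P,m=blob(W,u,v,.08,.095,o,.06); print(len(P),np.median(P[:,2]),cv2.fitEllipse(cv2.convexHull((P[:,:2]*1000).astype(np.float32))))
A=np.c_[P[:,:2],np.ones(len(P))]; print('tilt',np.linalg.lstsq(A,P[:,2],rcond=None)[0])
```

```text
[0.46444762 0.02752387 0.15400859] [1.34273667e-01 9.90943896e-01 8.82058215e-04] 0.0002715897324392661
8875 0.08708552014215097 ((583.5671997070312, 9.95178508758545), (65.44354248046875, 66.5841064453125), 53.659751892089844)
tilt [ 0.01324439 -0.00971043  0.07932508]
```

View pics/w3.png

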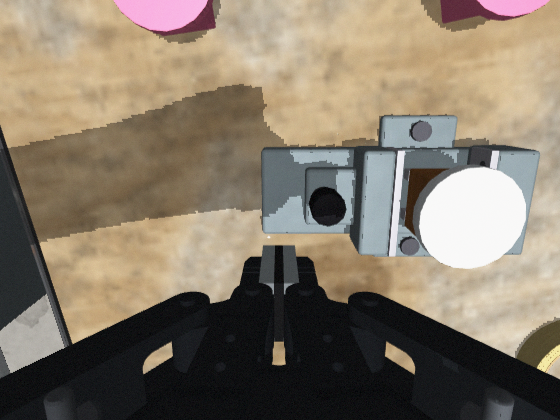

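The stand is seated on the parallels at (470,217): its top is at 87 mm and it's level. The closed fingers are behind the knob at (327,207).

servo_tool:
  targets:
    - [[0,0,0.9],[0,0,0],0]
    - [[0,0,0.9],[0,0,0],0]
    - [[0,0,0.9],[0,0,0],0]
    - [[0,0,0.7],[0,0,0],0]
    - [[0,0.0,0],[0,0,0],0]

```text
time: 12.1
eef_pos: [0.4624, 0.028, 0.0501]
tcp_rot: [[0.134, 0.991, -0.004], [0.991, -0.134, 0.002], [0.002, -0.004, -1.0]]
wrist_force: [-0.7, -0.3, -0.5]
grip_width: 0.0003
finger_force: 0.0
```

servo_tool:
  targets:
    - [[0,0.25,0],[0,0,0],0]
    - [[0,0.15,0],[0,0,0],0]
    - [[0,0.15,0],[0,0,0],0]
    - [[0,0.1,0],[0,0,0],0]
    - [[0,0,0],[0,0,0],0]

```text
time: 12.72
eef_pos: [0.4836, 0.0249, 0.0519]
tcp_rot: [[0.134, 0.991, 0.001], [0.991, -0.134, 0.0], [0.0, 0.001, -1.0]]
wrist_force: [-2.0, 1.2, 1.9]
grip_width: 0.0002
finger_force: 1.1
```

servo_tool:
  targets:
    - [[0,0.06,0],[0,0,0],0]
    - [[0,0.06,0],[0,0,0],0]
    - [[0,0,0],[0,0,0],0]

```text
time: 13.1
eef_pos: [0.4864, 0.0244, 0.0516]
tcp_rot: [[0.134, 0.991, -0.0], [0.991, -0.134, -0.0], [-0.0, -0.0, -1.0]]
wrist_force: [-4.6, 0.8, 5.2]
grip_width: 0.0001
finger_force: 2.4
```

servo_tool:
  targets:
    - [[0,0.06,0],[0,0,0],0]
    - [[0,0.06,0],[0,0,0],0]
    - [[0,0,0],[0,0,0],0]

```text
time: 13.48
eef_pos: [0.4882, 0.024, 0.0513]
tcp_rot: [[0.134, 0.991, -0.004], [0.991, -0.134, -0.0], [-0.001, -0.004, -1.0]]
wrist_force: [-9.1, 1.3, 7.9]
grip_width: -0.0002
finger_force: 4.6
```

servo_tool:
  targets:
    - [[0,0.06,0],[0,0,0],0]
    - [[0,0,0],[0,0,0],0]

```text
time: 13.72
eef_pos: [0.4883, 0.024, 0.0511]
tcp_rot: [[0.134, 0.991, -0.008], [0.991, -0.134, -0.001], [-0.002, -0.008, -1.0]]
wrist_force: [-12.8, 3.2, 12.3]
grip_width: -0.0001
finger_force: 7.0
```

servo_tool:
  targets:
    - [[0,0.06,0],[0,0,0],0]
    - [[0,0,0],[0,0,0],0]

```text
time: 13.98
eef_pos: [0.4884, 0.0239, 0.051]
tcp_rot: [[0.134, 0.991, -0.012], [0.991, -0.134, -0.001], [-0.003, -0.011, -1.0]]
wrist_force: [-18.6, 3.9, 18.3]
grip_width: -0.0002
finger_force: 9.7
```

servo_tool:
  targets:
    - [[0,-0.3,0],[0,0,0],0]
    - [[0,-0.4,0],[0,0,0],0]
    - [[0,0,-0.9],[0,0,0],0]
    - [[0,0,-0.9],[0,0,0],0]
    - [[0,0,-0.9],[0,0,0],0]

```text
time: 14.6
eef_pos: [0.473, 0.0257, 0.1335]
tcp_rot: [[0.135, 0.991, 0.002], [0.991, -0.135, -0.001], [-0.001, 0.002, -1.0]]
wrist_force: [0.8, -0.8, 0.5]
grip_width: 0.0002
finger_force: 0.0
```

servo_tool:
  targets:
    - [[0,0,-0.9],[0,0,0],1]
    - [[0,0,-0.9],[0,0,0],1]
    - [[0,0,0],[0,0,0],1]

```text
time: 14.98
eef_pos: [0.4745, 0.0257, 0.1885]
tcp_rot: [[0.135, 0.991, 0.006], [0.991, -0.135, -0.002], [-0.001, 0.006, -1.0]]
wrist_force: [-0.6, -1.5, -0.3]
grip_width: 0.0543
finger_force: 0.0
```

```bash
cat >> h.py <<'E'
O=np.array([.5853,.0111]); EX=np.array([.991,-.134]); EY=np.array([.134,.991])
def circ(P): 
    (x,y),ax,_=cv2.fitEllipse(cv2.convexHull((P[:,:2]*1000).astype(np.float32))); return np.round([x,y,*ax],1)
E
python3 - <<'E'
from h import *
s=state(); print(s['eef_pos'],s['tcp_rot'][:,0],s['q'][6])
p,d,c=shot('wrist'); W,C,u,v=cloud(p,d,c)
P,m=blob(W,u,v,.08,.095,O,.06); print('plate',len(P),np.median(P[:,2]),circ(P),np.linalg.lstsq(np.c_[P[:,:2],np.ones(len(P))],P[:,2],rcond=None)[0])
P=W[(W[:,2]>.05)&(W[:,2]<.063)]; q=(P[:,:2]-O); a=q@EX; b=q@EY
print('slide jaw x range',np.percentile(a[(a>-.075)&(a<-.015)&(abs(b)<.035)],[0,1,99,100]))
K=W[(W[:,2]>.065)&(W[:,2]<.075)]; q=K[:,:2]-O; m=(abs(q@EY)<.02)&(q@EX<-.05)&(q@EX>-.12); print('knob x',(q[m]@EX).mean(),m.sum())
E
```

```text
[0.4745121  0.02572544 0.18850374] [ 0.13517897  0.99082012 -0.00146393] -0.2382674955244486
plate 6645 0.08706358859288098 [585.3   9.8  65.4  66. ] [ 0.01126922 -0.00853789  0.08046378]
slide jaw x range [-0.07497544 -0.0658537  -0.02053246 -0.01518319]
knob x -0.07205188063933905 739
```

servo_tool:
  targets:
    - [[-1,0.07,0],[0,0,0],1]
    - [[-1,0.07,0],[0,0,0],1]
    - [[-1,0.07,0],[0,0,0],1]
    - [[-1,0.07,0],[0,0,0],1]
    - [[-1,0.07,0],[0,0,0],1]

```text
time: 15.65
eef_pos: [0.4622, -0.1249, 0.1853]
tcp_rot: [[0.135, 0.991, -0.001], [0.991, -0.135, 0.0], [0.0, -0.001, -1.0]]
wrist_force: [0.9, -0.6, 0.6]
grip_width: 0.0855
finger_force: 0.0
```

servo_tool:
  targets:
    - [[-1,0.07,0],[0,0,0],1]
    - [[-1,0.07,0],[0,0,0],1]
    - [[-1,0.07,0],[0,0,0],1]
    - [[-1,0.07,0],[0,0,0],1]
    - [[-1,0.07,0],[0,0,0],1]

```text
time: 16.27
eef_pos: [0.4526, -0.2749, 0.1854]
tcp_rot: [[0.134, 0.991, -0.001], [0.991, -0.134, 0.001], [0.001, -0.001, -1.0]]
wrist_force: [0.4, 0.1, 0.4]
grip_width: 0.0851
finger_force: 0.0
```

servo_tool:
  targets:
    - [[-1,0.07,0],[0,0,0],1]
    - [[-1,0.07,0],[0,0,0],1]
    - [[-1,0.07,0],[0,0,0],1]
    - [[-0.85,0.07,0],[0,0,0],1]
    - [[0,0,0],[0,0,0],1]

```text
time: 16.9
eef_pos: [0.4451, -0.3923, 0.186]
tcp_rot: [[0.138, 0.99, -0.0], [0.99, -0.138, 0.0], [0.0, -0.0, -1.0]]
wrist_force: [0.6, -0.3, 0.2]
grip_width: 0.0851
finger_force: 0.0
```

Run:
```python
from h import *
s=state(); print(s['eef_pos'],s['tcp_rot'][:,0],s['q'][6])
p,d,c=shot('wrist'); cv2.imwrite('pics/w4.png',p[:,:,::-1]); W,C,u,v=cloud(p,d,c)
for n,xy,r in(('C',(.447,-.39),.05),('B',(.447,-.284),.04)):
    P,m=blob(W,u,v,.011,.022,xy,r); print(n,len(P),np.median(P[:,2]) ,circ(P))
P,m=blob(W,u,v,.044,.056,(.553,-.339),.06); print('wt',len(P),cv2.minAreaRect((P[:,:2]*1000).astype(np.float32)) if len(P) else 0)
```

```text
[ 0.44507746 -0.39227067  0.18600379] [1.37975444e-01 9.90435572e-01 3.94306969e-04] 0.4004327997286948
C 3657 0.016171258995914647 [ 448.9 -390.5   61.2   61.4]
B 1788 0.016246965046649988 [ 450.1 -284.    37.4   37.6]
wt 4653 ((553.6832885742188, -338.8091125488281), (50.43614959716797, 50.5082893371582), 38.39357376098633)
```

View pics/w4.png

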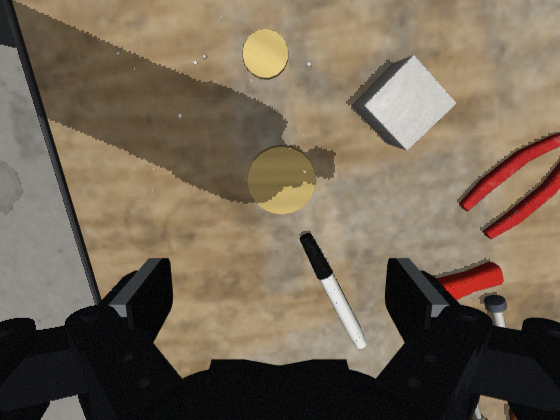

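The wrist picture shows the 62 disc at (282,180), the 38 disc at (265,53), the weight at (410,103) and the marker pen at (330,290). There are three discs in all: 62, 46 and 38.

servo_tool:
  targets:
    - [[0.08,0.12,0.95],[0,0,0],1]
    - [[0,0,0.95],[0,0,0],1]
    - [[0,0,0.95],[0,0,0],1]
    - [[0,0,0.95],[0,0,0],1]
    - [[0,0,0.95],[0,0,0],1]

```text
time: 17.58
eef_pos: [0.4507, -0.3862, 0.0436]
tcp_rot: [[0.132, 0.991, 0.0], [0.991, -0.132, 0.0], [0.0, 0.0, -1.0]]
wrist_force: [-0.2, 0.4, -0.6]
grip_width: 0.0855
finger_force: 0.0
```

servo_tool:
  targets:
    - [[0,0,0.9],[0,0,0],1]
    - [[0,0,0],[0,0,0],1]
    - [[0,0,0],[0,0,0],1]

```text
time: 17.95
eef_pos: [0.451, -0.3873, 0.0183]
tcp_rot: [[0.133, 0.991, 0.001], [0.991, -0.133, -0.001], [-0.001, 0.001, -1.0]]
wrist_force: [0.2, -0.5, 0.8]
grip_width: 0.0855
finger_force: 0.0
```

Run:
```python
from h import *
s=state(); print(s['eef_pos'])
p,d,c=shot('wrist'); W,C,u,v=cloud(p,d,c)
L=(W-s['eef_pos'])@s['tcp_rot']
m=(abs(L[:,0])<.02)&(abs(L[:,1])>.038)&(abs(L[:,1])<.06); print('tip z tool (max) y bins',m.sum())
for lo in np.arange(.036,.062,.003):
    k=(abs(L[:,0])<.013)&(abs(abs(L[:,1])-lo)<.0015)&(v>200); print(round(lo,3),k.sum(),np.percentile(L[k,2],[0,50,95,100]).round(4) if k.sum() else '')
P,m=blob(W,u,v,.011,.022,(.449,-.39),.04); print(circ(P))
```

```text
[ 0.45101588 -0.38730772  0.01834126]
tip z tool (max) y bins 24565
0.036 912 [-0.0875  0.0177  0.0191  0.0201]
0.039 1372 [-0.0841 -0.0633  0.0189  0.02  ]
0.042 4034 [-0.0805 -0.0365  0.0186  0.0203]
0.045 4761 [-0.0772 -0.0383  0.0184  0.0201]
0.048 2616 [-0.0734 -0.0508  0.0187  0.0198]
0.051 2379 [-0.0697 -0.0612  0.0187  0.0201]
0.054 2797 [-0.0683 -0.0642  0.0187  0.0201]
0.057 2526 [-0.0791 -0.0657  0.0185  0.0203]
0.06 3759 [-0.0802 -0.0674  0.0184  0.02  ]
[ 448.9 -390.7   61.4   62.3]
```

servo_tool:
  targets:
    - [[-0.12,-0.055,0],[0,0,0],1]
    - [[0,0,0.53],[0,0,0],1]
    - [[0,0,0],[0,0,0],1]
    - [[0,0,0],[0,0,0],0]
    - [[0,0,0],[0,0,0],0]

```text
time: 18.62
eef_pos: [0.4485, -0.3912, 0.0021]
tcp_rot: [[0.134, 0.991, 0.001], [0.991, -0.134, -0.001], [-0.001, 0.001, -1.0]]
wrist_force: [1.6, -0.2, 0.4]
grip_width: 0.0594
finger_force: 64.3
```

servo_tool:
  targets:
    - [[0,0,0],[0,0,0],0]
    - [[0,0,0],[0,0,0],0]
    - [[0,0,0],[0,0,0],0]

```text
time: 19.0
eef_pos: [0.4485, -0.3912, 0.0019]
tcp_rot: [[0.134, 0.991, 0.001], [0.991, -0.134, -0.001], [-0.001, 0.001, -1.0]]
wrist_force: [0.3, 1.7, 5.7]
grip_width: 0.0594
finger_force: 64.9
```

servo_tool:
  targets:
    - [[0,0,-0.3],[0,0,0],0]
    - [[0,0,-0.5],[0,0,0],0]
    - [[0,0,-0.7],[0,0,0],0]
    - [[0,0,0],[0,0,0],0]

```text
time: 19.5
eef_pos: [0.4493, -0.3922, 0.049]
tcp_rot: [[0.135, 0.991, 0.003], [0.991, -0.135, -0.004], [-0.003, 0.004, -1.0]]
wrist_force: [-0.6, -0.3, -0.3]
grip_width: 0.0595
finger_force: 64.4
```

Run:
```python
from h import *
s=state(); p,d,c=shot('wrist'); cv2.imwrite('pics/w5.png',p[:,:,::-1]); W,C,u,v=cloud(p,d,c)
L=(W-s['eef_pos'])@s['tcp_rot']; m=(np.hypot(L[:,0],L[:,1])<.036)&(L[:,2]>-.035)&(L[:,2]<.02)
P=L[m]; print(s['eef_pos'],len(P),np.percentile(P[:,2],[5,50,95]),circ(P),np.linalg.lstsq(np.c_[P[:,:2],np.ones(len(P))],P[:,2],rcond=None)[0])
```

```text
[ 0.44932143 -0.39218203  0.04900402] 20473 [-0.02664289 -0.01421198 -0.01263748] [ 0.5  0.8 60.9 71. ] [ 0.0394684   0.01047145 -0.0151658 ]
```

View pics/w5.png

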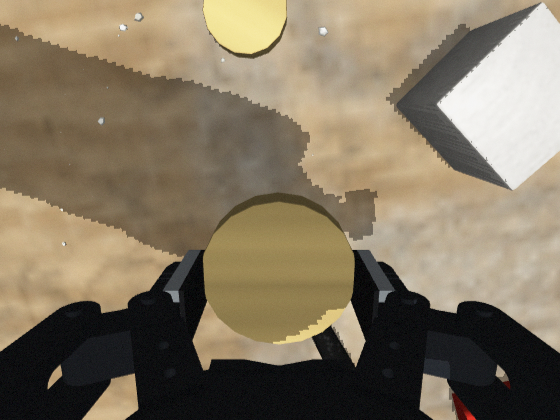

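The 62 disc is held level between the fingers at (280,268).

servo_tool:
  targets:
    - [[0,0,-0.95],[0,0,0],0]
    - [[0,0,-0.95],[0,0,0],0]
    - [[1,0.19,-0.95],[0,0,0],0]
    - [[1,0.19,-0.95],[0,0,0],0]
    - [[1,0.19,0],[0,0,0],0]

```text
time: 20.18
eef_pos: [0.4783, -0.3038, 0.1623]
tcp_rot: [[0.135, 0.991, 0.003], [0.991, -0.135, -0.003], [-0.002, 0.003, -1.0]]
wrist_force: [0.3, 0.7, -0.4]
grip_width: 0.0592
finger_force: 64.6
```

servo_tool:
  targets:
    - [[1,0.19,0],[0,0,0],0]
    - [[1,0.19,0],[0,0,0],0]
    - [[1,0.19,0],[0,0,0],0]
    - [[1,0.19,0],[0,0,0],0]
    - [[1,0.19,0],[0,0,0],0]

```text
time: 20.8
eef_pos: [0.525, -0.1583, 0.1597]
tcp_rot: [[0.134, 0.991, -0.001], [0.991, -0.134, 0.0], [-0.0, -0.001, -1.0]]
wrist_force: [-0.2, -0.5, -1.0]
grip_width: 0.0591
finger_force: 64.6
```

servo_tool:
  targets:
    - [[1,0.2,0],[0,0,0],0]
    - [[1,0.2,0],[0,0,0],0]
    - [[1,0.2,0],[0,0,0],0]
    - [[1,0.2,0],[0,0,0],0]
    - [[0.9,0.2,0],[0,0,0],0]

```text
time: 21.42
eef_pos: [0.5745, -0.0165, 0.1596]
tcp_rot: [[0.134, 0.991, -0.001], [0.991, -0.134, -0.0], [-0.0, -0.001, -1.0]]
wrist_force: [-0.4, 0.4, -0.6]
grip_width: 0.0596
finger_force: 64.6
```

servo_tool:
  targets:
    - [[0,0,0],[0,0,0],0]
    - [[0,0,0],[0,0,0],0]
    - [[0,0,0],[0,0,0],0]

```text
time: 21.8
eef_pos: [0.5744, -0.0193, 0.1599]
tcp_rot: [[0.136, 0.991, -0.001], [0.991, -0.136, -0.001], [-0.001, -0.001, -1.0]]
wrist_force: [-0.9, 0.1, -0.1]
grip_width: 0.0594
finger_force: 64.6
```

servo_tool:
  targets:
    - [[1,0.23,0],[0,0,0],0]
    - [[0,0,0.7],[0,0,0],0]
    - [[0,0,0.7],[0,0,0],0]
    - [[0,0,0.6],[0,0,0],0]
    - [[0,0,0],[0,0,0],0]

```text
time: 22.42
eef_pos: [0.5839, 0.0101, 0.0978]
tcp_rot: [[0.135, 0.991, -0.004], [0.991, -0.135, -0.0], [-0.001, -0.004, -1.0]]
wrist_force: [0.5, 0.6, 0.1]
grip_width: 0.0593
finger_force: 64.6
```

servo_tool:
  targets:
    - [[0,0,0],[0,0,0],0]
    - [[0,0,0],[0,0,0],0]

```text
time: 22.68
eef_pos: [0.5863, 0.0111, 0.101]
tcp_rot: [[0.135, 0.991, 0.001], [0.991, -0.135, -0.0], [0.0, 0.002, -1.0]]
wrist_force: [-0.9, 1.1, 0.5]
grip_width: 0.0592
finger_force: 64.6
```

servo_tool:
  targets:
    - [[-0.04,-0.03,0.25],[0,0,0],0]
    - [[0,0,0.1],[0,0,0],0]
    - [[0,0,0],[0,0,0],0]
    - [[0,0,0.04],[0,0,0],0]
    - [[0,0,0],[0,0,0],0]

```text
time: 23.3
eef_pos: [0.5847, 0.0102, 0.089]
tcp_rot: [[0.134, 0.991, 0.0], [0.991, -0.134, -0.0], [-0.0, 0.0, -1.0]]
wrist_force: [-2.1, -0.8, 4.2]
grip_width: 0.0593
finger_force: 65.1
```

servo_tool:
  targets:
    - [[0,0,0],[0,0,0],1]
    - [[0,0,0],[0,0,0],1]
    - [[0,0,0],[0,0,0],1]
    - [[0,0,-0.5],[0,0,0],1]
    - [[0,0,-0.8],[0,0,0],1]

```text
time: 23.92
eef_pos: [0.5842, 0.0102, 0.1281]
tcp_rot: [[0.134, 0.991, -0.001], [0.991, -0.134, 0.0], [0.0, -0.001, -1.0]]
wrist_force: [0.5, -0.5, -0.4]
grip_width: 0.0855
finger_force: 0.0
```

servo_tool:
  targets:
    - [[0,0,-0.8],[0,0,0],1]
    - [[0,0,-0.8],[0,0,0],1]
    - [[0,0,0],[0,0,0],1]

```text
time: 24.3
eef_pos: [0.5862, 0.0105, 0.1784]
tcp_rot: [[0.134, 0.991, 0.005], [0.991, -0.134, -0.001], [0.0, 0.005, -1.0]]
wrist_force: [0.3, -0.8, -1.0]
grip_width: 0.0852
finger_force: 0.0
```

```bash
cat > stk.py <<'E'
from h import *
import sys
h=float(sys.argv[1]); s=state(); p,d,c=shot('wrist'); W,C,u,v=cloud(p,d,c)
P,m=blob(W,u,v,h-.006,h+.006,(.5853,.01),.045); print(s['eef_pos'],len(P),np.median(P[:,2]),circ(P),np.linalg.lstsq(np.c_[P[:,:2],np.ones(len(P))],P[:,2],rcond=None)[0])
E
python3 stk.py .103
```

```text
[0.58620939 0.01048085 0.17842283] 7016 0.10313925446495123 [585.8  10.4  61.2  61.7] [-0.00131805 -0.00260131  0.10391456]
```

servo_tool:
  targets:
    - [[1,-0.21,0],[0,0,0],1]
    - [[1,-0.21,0],[0,0,0],1]
    - [[1,-0.21,0],[0,0,0],1]
    - [[1,-0.21,0],[0,0,0],1]
    - [[1,-0.21,0],[0,0,0],1]

```text
time: 24.98
eef_pos: [0.5728, 0.1636, 0.1744]
tcp_rot: [[0.134, 0.991, -0.002], [0.991, -0.134, -0.0], [-0.001, -0.002, -1.0]]
wrist_force: [-0.3, 0.4, -0.6]
grip_width: 0.0856
finger_force: 0.0
```

servo_tool:
  targets:
    - [[1,-0.21,0],[0,0,0],1]
    - [[1,-0.21,0],[0,0,0],1]
    - [[1,-0.21,0],[0,0,0],1]
    - [[1,-0.21,0],[0,0,0],1]
    - [[0.8,-0.21,0],[0,0,0],1]

```text
time: 25.6
eef_pos: [0.5607, 0.311, 0.1743]
tcp_rot: [[0.133, 0.991, -0.002], [0.991, -0.133, -0.0], [-0.001, -0.002, -1.0]]
wrist_force: [-0.4, -0.4, 0.1]
grip_width: 0.0857
finger_force: 0.0
```

servo_tool:
  targets:
    - [[0,0,0],[0,0,0],1]
    - [[0,0,0],[0,0,0],1]

```text
time: 25.85
eef_pos: [0.5618, 0.3085, 0.1747]
tcp_rot: [[0.135, 0.991, -0.001], [0.991, -0.135, -0.002], [-0.002, -0.001, -1.0]]
wrist_force: [0.2, 0.5, -0.3]
grip_width: 0.0851
finger_force: 0.0
```

Run:
```python
from h import *
s=state(); p,d,c=shot('wrist'); W,C,u,v=cloud(p,d,c)
P,m=blob(W,u,v,.011,.022,(.5617,.3095),.04); print(s['eef_pos'],s['tcp_rot'][:,0],len(P),circ(P))
```

```text
[0.56179723 0.30849116 0.17466489] [ 0.13510856  0.99082922 -0.00177215] 2158 [561.7 309.3  45.3  45.6]
```

servo_tool:
  targets:
    - [[0.03,0,0.95],[0,0,0],1]
    - [[0,0,0.95],[0,0,0],1]
    - [[0,0,0.95],[0,0,0],1]
    - [[0,0,0.95],[0,0,0],1]
    - [[0,0,0.95],[0,0,0],1]

```text
time: 26.52
eef_pos: [0.5626, 0.3086, 0.0319]
tcp_rot: [[0.137, 0.991, 0.0], [0.991, -0.137, -0.001], [-0.001, 0.0, -1.0]]
wrist_force: [0.1, 0.9, -0.3]
grip_width: 0.0852
finger_force: 0.0
```

servo_tool:
  targets:
    - [[0,0,0.6],[0,0,0],1]
    - [[0,0,0],[0,0,0],1]
    - [[0,0,0.35],[0,0,0],1]
    - [[0,0,0],[0,0,0],1]
    - [[0,0,0],[0,0,0],1]

```text
time: 27.15
eef_pos: [0.562, 0.3111, 0.0051]
tcp_rot: [[0.134, 0.991, 0.001], [0.991, -0.134, 0.0], [0.0, 0.001, -1.0]]
wrist_force: [0.4, -0.8, 0.4]
grip_width: 0.0855
finger_force: 0.0
```

servo_tool:
  targets:
    - [[0,0,0],[0,0,0],0]
    - [[0,0,0],[0,0,0],0]
    - [[0,0,0],[0,0,0],0]
    - [[0,0,0],[0,0,0],0]
    - [[0,0,0],[0,0,0],0]

```text
time: 27.78
eef_pos: [0.5622, 0.3112, 0.0053]
tcp_rot: [[0.134, 0.991, 0.001], [0.991, -0.134, 0.001], [0.001, 0.001, -1.0]]
wrist_force: [-0.2, -0.6, 5.0]
grip_width: 0.0433
finger_force: 61.2
```

servo_tool:
  targets:
    - [[0,0,-0.5],[0,0,0],0]
    - [[0,0,-0.95],[0,0,0],0]
    - [[0,0,-0.95],[0,0,0],0]
    - [[0,0,-0.95],[0,0,0],0]
    - [[-0.98,0.21,-0.95],[0,0,0],0]

```text
time: 28.4
eef_pos: [0.5626, 0.2836, 0.1351]
tcp_rot: [[0.129, 0.992, -0.0], [0.992, -0.129, 0.002], [0.002, -0.0, -1.0]]
wrist_force: [0.6, -0.9, -0.2]
grip_width: 0.0432
finger_force: 60.9
```

servo_tool:
  targets:
    - [[-0.98,0.21,-0.95],[0,0,0],0]
    - [[-0.98,0.21,-0.5],[0,0,0],0]
    - [[-0.98,0.21,0],[0,0,0],0]
    - [[-0.98,0.21,0],[0,0,0],0]
    - [[-0.98,0.21,0],[0,0,0],0]

```text
time: 29.02
eef_pos: [0.5753, 0.1299, 0.1774]
tcp_rot: [[0.134, 0.991, 0.0], [0.991, -0.134, -0.0], [-0.0, 0.0, -1.0]]
wrist_force: [-0.2, 0.6, -0.4]
grip_width: 0.0434
finger_force: 60.9
```

servo_tool:
  targets:
    - [[-0.98,0.21,0],[0,0,0],0]
    - [[-0.98,0.21,0],[0,0,0],0]
    - [[-0.98,0.21,0],[0,0,0],0]
    - [[-0.98,0.21,0],[0,0,0],0]
    - [[0,0,0],[0,0,0],0]

```text
time: 29.65
eef_pos: [0.5847, 0.0074, 0.177]
tcp_rot: [[0.14, 0.99, -0.0], [0.99, -0.14, -0.002], [-0.002, -0.0, -1.0]]
wrist_force: [0.0, -0.2, 0.4]
grip_width: 0.0434
finger_force: 60.9
```

servo_tool:
  targets:
    - [[0,0,0.7],[0,0,0],0]
    - [[0,0,0],[0,0,0],0]
    - [[0,0,0],[0,0,0],0]
    - [[0,0,0],[0,0,0],0]

```text
time: 30.15
eef_pos: [0.5849, 0.0117, 0.1563]
tcp_rot: [[0.133, 0.991, 0.0], [0.991, -0.133, 0.0], [0.0, 0.0, -1.0]]
wrist_force: [0.7, 0.8, -0.7]
grip_width: 0.0435
finger_force: 61.0
```

servo_tool:
  targets:
    - [[0.01,0.03,0.7],[0,0,0],0]
    - [[0,0,0.5],[0,0,0],0]
    - [[0,0,0.2],[0,0,0],0]
    - [[0,0,0],[0,0,0],0]
    - [[0,0,0],[0,0,0],0]

```text
time: 30.78
eef_pos: [0.586, 0.0113, 0.1144]
tcp_rot: [[0.134, 0.991, 0.001], [0.991, -0.134, -0.0], [0.0, 0.001, -1.0]]
wrist_force: [-0.3, -0.5, -0.3]
grip_width: 0.0433
finger_force: 61.0
```

servo_tool:
  targets:
    - [[0,0,0.1],[0,0,0],0]
    - [[0,0,0.06],[0,0,0],0]
    - [[0,0,0],[0,0,0],0]

```text
time: 31.15
eef_pos: [0.5855, 0.0111, 0.1091]
tcp_rot: [[0.134, 0.991, -0.0], [0.991, -0.134, -0.0], [-0.0, -0.0, -1.0]]
wrist_force: [1.0, 0.2, 0.2]
grip_width: 0.0434
finger_force: 61.0
```

servo_tool:
  targets:
    - [[0.02,0,0.04],[0,0,0],0]
    - [[0,0,0.02],[0,0,0],0]
    - [[0,0,0],[0,0,0],0]

```text
time: 31.52
eef_pos: [0.5858, 0.0116, 0.1083]
tcp_rot: [[0.135, 0.991, 0.0], [0.991, -0.135, -0.001], [-0.001, 0.0, -1.0]]
wrist_force: [-2.3, -1.8, 5.1]
grip_width: 0.0428
finger_force: 61.5
```

servo_tool:
  targets:
    - [[0,0,0],[0,0,0],1]
    - [[0,0,0],[0,0,0],1]
    - [[0,0,0],[0,0,0],1]
    - [[0,0,-0.5],[0,0,0],1]
    - [[0,0,-0.8],[0,0,0],1]

```text
time: 32.15
eef_pos: [0.5853, 0.0118, 0.147]
tcp_rot: [[0.134, 0.991, -0.001], [0.991, -0.134, 0.0], [0.0, -0.001, -1.0]]
wrist_force: [-0.1, 0.7, -0.2]
grip_width: 0.0853
finger_force: 0.0
```

servo_tool:
  targets:
    - [[0,0,-0.8],[0,0,0],1]
    - [[0,0,-0.6],[0,0,0],1]
    - [[0,0,0],[0,0,0],1]

```text
time: 32.52
eef_pos: [0.5867, 0.0119, 0.1902]
tcp_rot: [[0.134, 0.991, 0.003], [0.991, -0.134, -0.0], [-0.0, 0.003, -1.0]]
wrist_force: [0.8, -0.0, -0.4]
grip_width: 0.0853
finger_force: 0.0
```

```bash
python3 stk.py .119
python3 - <<'E'
from h import *
for n in('scene','side'):
    p,d,c=shot(n); W,C,u,v=cloud(p,d,c)
    for nm,lo,hi,xy,r in(('B',.011,.022,(.449,-.284),.05),('wt',.044,.056,(.553,-.339),.06)):
        P,m=blob(W,u,v,lo,hi,xy,r); print(n,nm,len(P),circ(P) if len(P)>9 else '')
E
```

```text
[0.58673888 0.01194333 0.19024947] 3996 0.11911602762791632 [586.8  10.1  45.3  45.6] [-0.00030036 -0.01030281  0.11932799]
scene B 79 [ 452.2 -281.4   34.8   42.4]
scene wt 137 [ 553.4 -338.2   59.8   74.2]
side B 134 [ 446.8 -284.5   36.8   37.5]
side wt 318 [ 551.5 -341.1   61.2   65.9]
```

servo_tool:
  targets:
    - [[-0.94,-0.29,0],[0,0,0],1]
    - [[-0.94,-0.29,0],[0,0,0],1]
    - [[-0.94,-0.29,0],[0,0,0],1]
    - [[-0.94,-0.29,0],[0,0,0],1]
    - [[-0.94,-0.29,0],[0,0,0],1]

```text
time: 33.3
eef_pos: [0.5224, -0.1229, 0.1873]
tcp_rot: [[0.134, 0.991, -0.002], [0.991, -0.134, 0.001], [0.0, -0.002, -1.0]]
wrist_force: [-0.0, -0.1, -0.4]
grip_width: 0.0856
finger_force: 0.0
```

servo_tool:
  targets:
    - [[-0.94,-0.29,0],[0,0,0],1]
    - [[-0.94,-0.29,0],[0,0,0],1]
    - [[-0.94,-0.29,0],[0,0,0],1]
    - [[-0.94,-0.29,0],[0,0,0],1]
    - [[-0.94,-0.29,0],[0,0,0],1]

```text
time: 33.92
eef_pos: [0.4604, -0.2566, 0.1873]
tcp_rot: [[0.134, 0.991, -0.002], [0.991, -0.134, 0.001], [0.001, -0.002, -1.0]]
wrist_force: [-0.2, -1.0, -0.9]
grip_width: 0.0852
finger_force: 0.0
```

servo_tool:
  targets:
    - [[-0.94,-0.29,0],[0,0,0],1]
    - [[0,0,0],[0,0,0],1]
    - [[0,0,0],[0,0,0],1]

```text
time: 34.3
eef_pos: [0.4493, -0.2816, 0.1877]
tcp_rot: [[0.134, 0.991, -0.001], [0.991, -0.134, 0.001], [0.001, -0.001, -1.0]]
wrist_force: [0.9, -0.6, -0.1]
grip_width: 0.0855
finger_force: 0.0
```

Run:
```python
from h import *
s=state(); p,d,c=shot('wrist'); cv2.imwrite('pics/w6.png',p[:,:,::-1]); W,C,u,v=cloud(p,d,c)
P,m=blob(W,u,v,.011,.022,(.4500,-.284),.035); print(s['eef_pos'],s['tcp_rot'][:,0],len(P),circ(P))
P,m=blob(W,u,v,.044,.056,(.553,-.339),.06); print('wt',len(P),cv2.minAreaRect((P[:,:2]*1000).astype(np.float32)) if len(P) else 0)
```

```text
[ 0.44928081 -0.28164273  0.18774911] [0.13366729 0.99102533 0.00136164] 1015 [ 468.  -271.2   27.4   37.7]
wt 3089 ((553.4989624023438, -338.6095275878906), (50.044921875, 50.46637725830078), 38.31834411621094)
```

View pics/w6.png

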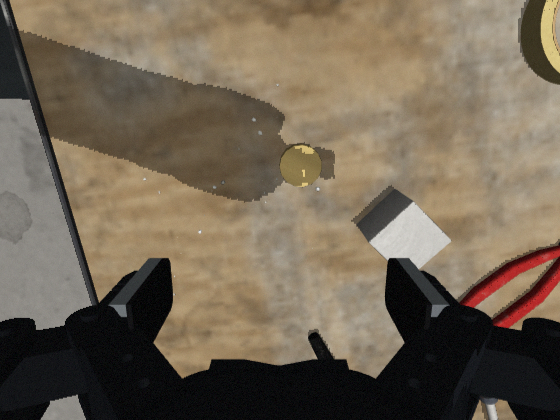

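The 38 disc has been knocked aside: it's now at (300,165). I'll measure it again.

Run:
```python
from h import *
s=state(); p,d,c=shot('wrist'); W,C,u,v=cloud(p,d,c)
P,m=blob(W,u,v,.011,.022,(.472,-.267),.04); print(s['eef_pos'],len(P),circ(P))
```

```text
[ 0.44957065 -0.28130248  0.18794971] 1391 [ 471.5 -268.8   37.2   37.5]
```

servo_tool:
  targets:
    - [[0.51,0.67,0.5],[0,0,0],1]
    - [[0,0,0.95],[0,0,0],1]
    - [[0,0,0.95],[0,0,0],1]
    - [[0,0,0.95],[0,0,0],1]
    - [[0,0,0.95],[0,0,0],1]

```text
time: 35.02
eef_pos: [0.4718, -0.2691, 0.0586]
tcp_rot: [[0.132, 0.991, 0.0], [0.991, -0.132, 0.0], [0.0, 0.0, -1.0]]
wrist_force: [0.1, 0.7, 0.0]
grip_width: 0.0851
finger_force: 0.0
```

servo_tool:
  targets:
    - [[0,0,0.95],[0,0,0],1]
    - [[0,0,0.5],[0,0,0],1]
    - [[0,0,0],[0,0,0],1]
    - [[0,0,0],[0,0,0],1]

```text
time: 35.52
eef_pos: [0.4722, -0.2704, 0.017]
tcp_rot: [[0.134, 0.991, 0.002], [0.991, -0.134, -0.001], [-0.001, 0.002, -1.0]]
wrist_force: [-0.5, -0.3, 0.4]
grip_width: 0.085
finger_force: 0.0
```

Run:
```python
from h import *
s=state(); p,d,c=shot('wrist'); W,C,u,v=cloud(p,d,c)
P,m=blob(W,u,v,.011,.022,(.472,-.267),.03); print(s['eef_pos'],len(P),circ(P))
```

```text
[ 0.4721546  -0.27044926  0.01697977] 5533 [ 471.7 -268.9   37.6   37.9]
```

servo_tool:
  targets:
    - [[0.05,0,0.38],[0,0,0],1]
    - [[0,0,0],[0,0,0],1]
    - [[0,0,0],[0,0,0],0]
    - [[0,0,0],[0,0,0],0]
    - [[0,0,0],[0,0,0],0]

```text
time: 36.2
eef_pos: [0.4718, -0.269, 0.0052]
tcp_rot: [[0.134, 0.991, 0.001], [0.991, -0.134, -0.001], [-0.001, 0.001, -1.0]]
wrist_force: [0.5, 0.8, 0.5]
grip_width: 0.0354
finger_force: 59.8
```

servo_tool:
  targets:
    - [[0,0,0],[0,0,0],0]
    - [[0,0,0],[0,0,0],0]
    - [[0,0,0],[0,0,0],0]

```text
time: 36.58
eef_pos: [0.4719, -0.2691, 0.0052]
tcp_rot: [[0.134, 0.991, 0.001], [0.991, -0.134, -0.001], [-0.001, 0.001, -1.0]]
wrist_force: [-0.4, 0.5, 4.9]
grip_width: 0.0351
finger_force: 60.0
```

servo_tool:
  targets:
    - [[0,0,-0.5],[0,0,0],0]
    - [[0,0,-0.95],[0,0,0],0]
    - [[0,0,-0.95],[0,0,0],0]
    - [[0,0,-0.95],[0,0,0],0]
    - [[0.97,0.25,-0.95],[0,0,0],0]

```text
time: 37.2
eef_pos: [0.4817, -0.2432, 0.1348]
tcp_rot: [[0.139, 0.99, -0.0], [0.99, -0.139, -0.001], [-0.001, -0.0, -1.0]]
wrist_force: [1.4, 0.7, 0.5]
grip_width: 0.0354
finger_force: 59.9
```

servo_tool:
  targets:
    - [[0.97,0.25,-0.95],[0,0,0],0]
    - [[0.97,0.25,-0.8],[0,0,0],0]
    - [[0.97,0.25,0],[0,0,0],0]
    - [[0.97,0.25,0],[0,0,0],0]
    - [[0.97,0.25,0],[0,0,0],0]

```text
time: 37.83
eef_pos: [0.5395, -0.1009, 0.1866]
tcp_rot: [[0.134, 0.991, 0.0], [0.991, -0.134, -0.001], [-0.001, 0.0, -1.0]]
wrist_force: [0.6, -0.3, 1.1]
grip_width: 0.0352
finger_force: 59.9
```

servo_tool:
  targets:
    - [[0.97,0.25,0],[0,0,0],0]
    - [[0.97,0.25,0],[0,0,0],0]
    - [[0.97,0.25,0],[0,0,0],0]
    - [[0.97,0.25,0],[0,0,0],0]
    - [[0,0,0],[0,0,0],0]

```text
time: 38.45
eef_pos: [0.5848, 0.0129, 0.1866]
tcp_rot: [[0.129, 0.992, 0.0], [0.992, -0.129, 0.002], [0.002, 0.0, -1.0]]
wrist_force: [0.1, 0.0, 0.5]
grip_width: 0.035
finger_force: 59.9
```

servo_tool:
  targets:
    - [[0,0,0.6],[0,0,0],0]
    - [[0,0,0.4],[0,0,0],0]
    - [[0,0,0],[0,0,0],0]
    - [[0,0,0],[0,0,0],0]

```text
time: 38.95
eef_pos: [0.5848, 0.009, 0.156]
tcp_rot: [[0.135, 0.991, -0.0], [0.991, -0.135, -0.0], [-0.0, -0.0, -1.0]]
wrist_force: [-0.0, 0.0, 0.3]
grip_width: 0.0352
finger_force: 59.9
```

Target is (.586, .0102), with contact at about z = .1242.

servo_tool:
  targets:
    - [[0.04,0.03,0.5],[0,0,0],0]
    - [[0,0,0.35],[0,0,0],0]
    - [[0,0,0],[0,0,0],0]
    - [[0,0,0.1],[0,0,0],0]
    - [[0,0,0],[0,0,0],0]

```text
time: 39.58
eef_pos: [0.5858, 0.0106, 0.1275]
tcp_rot: [[0.134, 0.991, 0.0], [0.991, -0.134, -0.0], [-0.0, 0.0, -1.0]]
wrist_force: [0.3, -0.0, -0.7]
grip_width: 0.035
finger_force: 59.9
```

servo_tool:
  targets:
    - [[0,0,0.1],[0,0,0],0]
    - [[0,0,0],[0,0,0],0]
    - [[0,0,0],[0,0,0],0]

```text
time: 39.95
eef_pos: [0.5859, 0.0105, 0.1246]
tcp_rot: [[0.134, 0.991, 0.0], [0.991, -0.134, -0.0], [-0.0, 0.0, -1.0]]
wrist_force: [0.1, -0.7, 0.4]
grip_width: 0.035
finger_force: 59.9
```

servo_tool:
  targets:
    - [[0,0,0.03],[0,0,0],0]
    - [[0,0,0],[0,0,0],1]
    - [[0,0,0],[0,0,0],1]
    - [[0,0,0],[0,0,0],1]
    - [[0,0,-0.5],[0,0,0],1]

```text
time: 40.58
eef_pos: [0.5849, 0.0104, 0.138]
tcp_rot: [[0.134, 0.991, -0.003], [0.991, -0.134, 0.0], [-0.0, -0.003, -1.0]]
wrist_force: [0.2, -0.4, -0.3]
grip_width: 0.0852
finger_force: 0.0
```

servo_tool:
  targets:
    - [[0,0,-0.8],[0,0,0],1]
    - [[0,0,-0.8],[0,0,0],1]
    - [[0,0,-0.6],[0,0,0],1]
    - [[0,0,0],[0,0,0],1]

```text
time: 41.08
eef_pos: [0.5868, 0.0108, 0.2065]
tcp_rot: [[0.134, 0.991, 0.003], [0.991, -0.134, -0.0], [-0.0, 0.003, -1.0]]
wrist_force: [-0.6, 0.8, -0.7]
grip_width: 0.0854
finger_force: 0.0
```

```bash
python3 stk.py .135
```

```text
[0.58682689 0.01076646 0.20646446] 2740 0.1351149706926825 [587.2  10.7  37.3  37.5] [-0.00283713 -0.0166533   0.13688352]
```

servo_tool:
  targets:
    - [[-0.97,0.04,0],[0,0,0],1]
    - [[-0.97,0.04,0],[0,0,0],1]
    - [[-0.97,0.04,0],[0,0,0],1]
    - [[-0.97,0.04,0],[0,0,0],1]
    - [[-0.97,0.04,0],[0,0,0],1]

```text
time: 41.75
eef_pos: [0.5713, -0.1354, 0.2032]
tcp_rot: [[0.134, 0.991, -0.002], [0.991, -0.134, 0.001], [0.0, -0.002, -1.0]]
wrist_force: [-0.5, -0.6, -0.0]
grip_width: 0.0854
finger_force: 0.0
```

servo_tool:
  targets:
    - [[-0.97,0.04,0],[0,0,0],1]
    - [[-0.97,0.04,0],[0,0,0],1]
    - [[-0.97,0.04,0],[0,0,0],1]
    - [[-0.97,0.04,0],[0,0,0],1]
    - [[-0.97,0.04,0],[0,0,0],1]

```text
time: 42.38
eef_pos: [0.5578, -0.2802, 0.2031]
tcp_rot: [[0.134, 0.991, -0.002], [0.991, -0.134, 0.001], [0.001, -0.002, -1.0]]
wrist_force: [-0.3, -0.2, 0.2]
grip_width: 0.0855
finger_force: 0.0
```

servo_tool:
  targets:
    - [[-0.97,0.04,0],[0,0,0],1]
    - [[-0.97,0.04,0],[0,0,0.9],1]
    - [[0,0,0],[0,0,0.9],1]
    - [[0,0,0],[0,0,0.9],1]
    - [[0,0,0],[0,0,0.9],1]

```text
time: 43.0
eef_pos: [0.5524, -0.3372, 0.2029]
tcp_rot: [[0.54, 0.842, -0.002], [0.842, -0.54, 0.001], [0.0, -0.003, -1.0]]
wrist_force: [-0.1, -0.3, -0.2]
grip_width: 0.0856
finger_force: 0.0
```

servo_tool:
  targets:
    - [[0,0,0],[0,0,0.9],1]
    - [[0,0,0],[0,0,0.9],1]
    - [[0,0,0],[0,0,1],1]
    - [[0,0,0],[0,0,0],1]
    - [[0,0,0],[0,0,0],1]

```text
time: 43.62
eef_pos: [0.5529, -0.3373, 0.2038]
tcp_rot: [[0.784, 0.621, -0.001], [0.621, -0.784, 0.001], [-0.0, -0.001, -1.0]]
wrist_force: [-0.5, -0.0, -1.5]
grip_width: 0.0856
finger_force: 0.0
```

```bash
cat > wt.py <<'E'
from h import *
s=state(); p,d,c=shot('wrist'); W,C,u,v=cloud(p,d,c)
P,m=blob(W,u,v,.044,.056,s['eef_pos'][:2],.09); r=cv2.minAreaRect((P[:,:2]*1000).astype(np.float32))
L=(np.r_[np.array(r[0])/1000,.05]-s['eef_pos'])@s['tcp_rot']
print(s['eef_pos'],'yaw',np.degrees(np.arctan2(*s['tcp_rot'][1::-1,0])),r,'offset in 30mm shares',L/.03)
E
python3 wt.py
```

```text
[ 0.55285224 -0.33728439  0.20384215] yaw 38.39118629941656 ((553.7489013671875, -338.6138916015625), (49.886512756347656, 50.100555419921875), 38.34423065185547) offset in 30mm shares [-1.66631576e-03  5.87467882e-02  5.12801364e+00]
```

servo_tool:
  targets:
    - [[0,0.06,0.95],[0,0,0],1]
    - [[0,0,0.95],[0,0,0],1]
    - [[0,0,0.95],[0,0,0],1]
    - [[0,0,0.95],[0,0,0],1]
    - [[0,0,0.95],[0,0,0],1]

```text
time: 44.3
eef_pos: [0.5542, -0.3389, 0.0611]
tcp_rot: [[0.784, 0.62, 0.0], [0.62, -0.784, 0.0], [0.0, -0.0, -1.0]]
wrist_force: [0.6, 0.2, 0.2]
grip_width: 0.0855
finger_force: 0.0
```

servo_tool:
  targets:
    - [[0,0,0.9],[0,0,0],1]
    - [[0,0,0.7],[0,0,0],1]
    - [[0,0,0],[0,0,0],1]
    - [[0,0,0],[0,0,0],1]

```text
time: 44.8
eef_pos: [0.5551, -0.3391, 0.0151]
tcp_rot: [[0.785, 0.62, 0.001], [0.62, -0.785, -0.001], [0.001, 0.001, -1.0]]
wrist_force: [0.7, -0.6, -0.1]
grip_width: 0.0854
finger_force: 0.0
```

servo_tool:
  targets:
    - [[0,0,0],[0,0,0],0]
    - [[0,0,0],[0,0,0],0]
    - [[0,0,0],[0,0,0],0]
    - [[0,0,0],[0,0,0],0]
    - [[0,0,0],[0,0,0],0]

```text
time: 45.42
eef_pos: [0.554, -0.3377, 0.0154]
tcp_rot: [[0.785, 0.62, -0.001], [0.62, -0.785, 0.001], [-0.0, -0.002, -1.0]]
wrist_force: [-4.0, 2.8, 6.6]
grip_width: 0.0495
finger_force: 66.1
```

servo_tool:
  targets:
    - [[0,0,-0.3],[0,0,0],0]
    - [[0,0,-0.6],[0,0,0],0]
    - [[0,0,0],[0,0,0],0]

```text
time: 45.8
eef_pos: [0.5555, -0.3397, 0.043]
tcp_rot: [[0.785, 0.619, 0.003], [0.619, -0.785, -0.002], [0.001, 0.003, -1.0]]
wrist_force: [1.4, -0.8, -9.3]
grip_width: 0.0492
finger_force: 64.6
```

servo_tool:
  targets:
    - [[0,0,-0.95],[0,0,0],0]
    - [[0,0,-0.95],[0,0,0],0]
    - [[0,0,-0.95],[0,0,0],0]
    - [[0,0,-0.95],[0,0,0],0]
    - [[0,0,-0.95],[0,0,0],0]

```text
time: 46.42
eef_pos: [0.5538, -0.3387, 0.1839]
tcp_rot: [[0.785, 0.62, -0.001], [0.62, -0.785, 0.0], [-0.0, -0.001, -1.0]]
wrist_force: [1.2, 0.0, -9.9]
grip_width: 0.0494
finger_force: 65.9
```

servo_tool:
  targets:
    - [[0.8,-0.85,-0.8],[0,0,0],0]
    - [[0.8,-0.85,0],[0,0,0],0]
    - [[0.8,-0.85,0],[0,0,0],0]
    - [[0.8,-0.85,0],[0,0,0],0]
    - [[0.8,-0.85,0],[0,0,0],0]

```text
time: 47.05
eef_pos: [0.5691, -0.1631, 0.2071]
tcp_rot: [[0.785, 0.62, -0.001], [0.62, -0.785, -0.0], [-0.001, -0.0, -1.0]]
wrist_force: [1.3, -0.3, -10.7]
grip_width: 0.0493
finger_force: 66.4
```

servo_tool:
  targets:
    - [[0.8,-0.85,0],[0,0,0],0]
    - [[0.8,-0.85,0],[0,0,0],0]
    - [[0.8,-0.85,0],[0,0,0],0]
    - [[0.7,-0.75,0],[0,0,0],0]
    - [[0.5,-0.5,0],[0,0,0],0]

```text
time: 47.68
eef_pos: [0.5832, -0.0056, 0.2073]
tcp_rot: [[0.783, 0.621, -0.0], [0.621, -0.783, 0.0], [-0.0, -0.0, -1.0]]
wrist_force: [0.3, -0.2, -9.0]
grip_width: 0.0491
finger_force: 66.3
```

servo_tool:
  targets:
    - [[0,0,0],[0,0,0],0]
    - [[0,0,0],[0,0,0],0]
    - [[0,0,0],[0,0,0],0]

```text
time: 48.05
eef_pos: [0.5836, -0.0096, 0.2073]
tcp_rot: [[0.786, 0.618, -0.0], [0.618, -0.786, -0.001], [-0.001, 0.0, -1.0]]
wrist_force: [-0.2, 0.5, -8.8]
grip_width: 0.0493
finger_force: 66.2
```

servo_tool:
  targets:
    - [[0.5,-0.47,0],[0,0,0],0]
    - [[0,0,0.6],[0,0,0],0]
    - [[0,0,0.6],[0,0,0],0]
    - [[0,0,0.4],[0,0,0],0]
    - [[0,0,0],[0,0,0],0]

```text
time: 48.68
eef_pos: [0.5856, 0.0114, 0.1578]
tcp_rot: [[0.786, 0.619, -0.003], [0.619, -0.786, -0.0], [-0.003, -0.002, -1.0]]
wrist_force: [-0.0, -0.4, -8.8]
grip_width: 0.0493
finger_force: 65.8
```

servo_tool:
  targets:
    - [[0,0,0],[0,0,0],0]
    - [[0,0,0],[0,0,0],0]

```text
time: 48.92
eef_pos: [0.5874, 0.0123, 0.1604]
tcp_rot: [[0.785, 0.619, 0.002], [0.619, -0.785, -0.0], [0.001, 0.001, -1.0]]
wrist_force: [-0.6, -0.7, -8.8]
grip_width: 0.0492
finger_force: 65.8
```

servo_tool:
  targets:
    - [[-0.05,0.02,0.2],[0,0,0],0]
    - [[0,0,0.05],[0,0,0],0]
    - [[0,0,0],[0,0,0],0]
    - [[0,0,0],[0,0,0],0]

```text
time: 49.42
eef_pos: [0.586, 0.011, 0.1522]
tcp_rot: [[0.785, 0.619, 0.0], [0.619, -0.785, -0.0], [0.0, 0.0, -1.0]]
wrist_force: [0.3, -0.2, -9.9]
grip_width: 0.0491
finger_force: 66.1
```

servo_tool:
  targets:
    - [[0,0,0.05],[0,0,0],0]
    - [[0,0,0.0],[0,0,0],0]
    - [[0,0,0],[0,0,0],0]

```text
time: 49.8
eef_pos: [0.5859, 0.011, 0.1506]
tcp_rot: [[0.785, 0.619, 0.0], [0.619, -0.785, -0.0], [-0.0, 0.0, -1.0]]
wrist_force: [0.4, 0.4, -9.3]
grip_width: 0.049
finger_force: 66.1
```

servo_tool:
  targets:
    - [[0,0,0.03],[0,0,0],0]
    - [[0,0,0.02],[0,0,0],0]
    - [[0,0,0],[0,0,0],0]

```text
time: 50.18
eef_pos: [0.5861, 0.0111, 0.1503]
tcp_rot: [[0.785, 0.619, 0.001], [0.619, -0.785, -0.001], [0.0, 0.001, -1.0]]
wrist_force: [-4.0, -0.6, 3.5]
grip_width: 0.0493
finger_force: 67.5
```

servo_tool:
  targets:
    - [[0,0,0],[0,0,0],1]
    - [[0,0,0],[0,0,0],1]
    - [[0,0,0],[0,0,0],1]
    - [[0,0,-0.4],[0,0,0],1]
    - [[0,0,-0.8],[0,0,0],1]

```text
time: 50.8
eef_pos: [0.5855, 0.0109, 0.1854]
tcp_rot: [[0.785, 0.62, -0.001], [0.62, -0.785, 0.0], [-0.001, -0.001, -1.0]]
wrist_force: [-0.3, 0.3, 0.0]
grip_width: 0.0852
finger_force: 0.0
```

servo_tool:
  targets:
    - [[0,0,-0.9],[0,0,0],1]
    - [[0,0,-0.9],[0,0,0],1]
    - [[0,0,-0.9],[0,0,0],1]
    - [[0,0,-0.9],[0,0,0],1]
    - [[0,0,0],[0,0,0],1]

```text
time: 51.42
eef_pos: [0.5873, 0.0115, 0.2962]
tcp_rot: [[0.785, 0.62, 0.005], [0.62, -0.785, -0.0], [0.004, 0.004, -1.0]]
wrist_force: [-0.3, -0.6, -0.6]
grip_width: 0.0853
finger_force: 0.0
```

Run:
```python
from h import *
s=state(); p,d,c=shot('wrist'); W,C,u,v=cloud(p,d,c)
P,m=blob(W,u,v,.178,.192,(.586,.0105),.05); print(s['eef_pos'],len(P),np.median(P[:,2]),cv2.minAreaRect((P[:,:2]*1000).astype(np.float32)),np.linalg.lstsq(np.c_[P[:,:2],np.ones(len(P))],P[:,2],rcond=None)[0])
a,_,_=shot('side'); b,_,_=shot('scene')
cv2.imwrite('pics/fin.png',np.hstack([cv2.resize(a[130:280,210:360],(400,400)),cv2.resize(b[120:270,190:340],(400,400))])[:,:,::-1])
```

```text
[0.58727488 0.01147701 0.2962045 ] 4469 0.1851105070146462 ((586.6558837890625, 9.414676666259766), (50.1895637512207, 50.09079360961914), 38.281185150146484) [-0.01012862 -0.00490638  0.19104079]
```

View pics/fin.png

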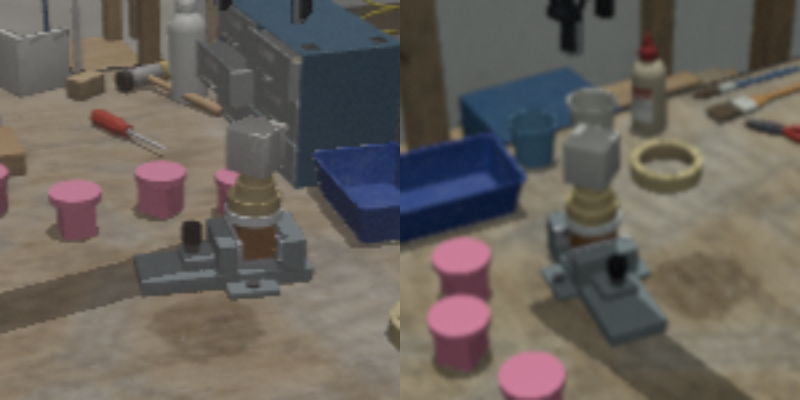

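The stack is complete and level: the weight's top is at 185 mm and it's centred to about 1 mm. Side view: stack at (255,180), vise shut.

```bash
python3 -c "
from cell import manip; print(manip.close_job())"
```

```text
the job is handed in; nothing more can be done
None
```

The stand is clamped in the vise with the 62, 46 and 38 mm discs stacked on its plate and the steel weight on top, all level and centred to about 1 mm, and the job is handed in; only those three discs turned up in the pictures.

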